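Take the unscrewed controller apart and lay its parts out for repair

ROBOT

A 7-joint arm with a two-finger parallel gripper is mounted at the origin on the work surface. World frame = base frame: x ahead of the robot, y to its left, z up, the work surface at z = 0. Lengths are in m, angles in rad, forces in N, time in s.
With the tool pointing down it reaches from about 0.35 to 0.9 m from the base axis. Payload 8.1 kg.
Tool frame: the origin (TCP) lies midway between the tips of the shut fingers; the grasp point (between the pads) lies 19 mm behind it; x points along the fingers, z is the direction in which the jaws open and shut, and the axes are right-handed (so a half turn about x gives the same grasp; the last joint's range is limited). The gripper opens to 85 mm and grips with 20 to 120 N. Pads are 22 mm wide; open, the fingers measure 114 mm over their backs; the gripper's body (76 mm by 85 mm) begins 54 mm behind the grasp point. The pads swing forward as they close: fully open they stand 13 mm farther back than shut.
Start: joints at [1.155, 0.434, 0.025, 1.573, -0.012, 1.134, -0.075], TCP at [0.192, -0.595, 0.231] pointing down, gripper open.
Joint ranges: [-2.62, 2.62], [-0.44, 2.09], [-1.27, 1.32], [0.08, 2.57], [-1.32, 4.46], [0.12, 2], [-2.74, 2.74]. Speed limits (rad/s): [2.22, 2.22, 3.01, 3.01, 3.14, 3.14, 3.14].

INTERFACE

Orientations are given as a 3x3 rotation matrix whose columns are the frame's x, y, z axes.
In Python, from plant import sense, camera, hand_in gives the robot as it stands.
- The arm moves only by the tool jog_arm, never from a script. Its argument "moves" is a list of rows, each a list of 6 numbers: the shift along the tool's x, y, z in cm, then the turn, a rotation vector about the tool's x, y, z in rad. In form: [[x, y, z, ax, ay, az], ...]. A call has 1 to 20 rows; each row is the pose to reach, as a shift and turn from the pose commanded when the call began, along the tool's axes at that moment; what a row does not reach only later rows make up. A row lasts 1/10 s, in which the tool goes at most 50 mm and 8.59 degrees, less where a joint would pass 70% of its speed; a pose out of reach is approached as far as the arm can. A call with a gripper value outside its range is refused whole. "grip" is the gripper's target within -1 to 1 (fully open at 1, half-way at 0, shut at -1), set as the call begins (left out, the last holds). The fingers move at their own pace and stop on an object; "grip_force" is the grip in N (left out, the last holds). Time passes only in rows, so rows that repeat a pose let the fingers close. It gives the time, the measured TCP pose, the force and the opening at its end, in the units of the state.
- sense(): the state, without advancing time (a new reading comes with each control period).
- camera(name): name is "scene" or "side" or "wrist"; returns a dict with "img" (420x560x3 uint8, red, green, blue), "vertical_fov" (degrees; the focal length in pixels is half the picture's height over the tangent of half this angle, whatever the lens; pixels are square), "cx", "cy" (the principal point, pixels), "dist" ([k1, k2, p1, p2, k3] as OpenCV has them; the pictures are not rectified), "view" (4x4, takes a point from world to camera coordinates). Camera axes: x right, y down, z forward; pixel columns grow to the right and rows downward; lengths in m; the calibration is good to about 2 mm. A picture is of the moment at which its call begins. There is no depth.
- hand_in(): hands the job in, once; it reports no verdict.
The state is a dict: "t": time; "qpos": joint angles; "dq": joint speeds; "joint_efforts": joint torques, N m; "tcp_pos": TCP position; "tool_rot": TCP orientation; "wrist_force": force on the tool from outside, world axes, zero at the start; "torque": the same for the moment, N m; "opening": opening from 0.0 (shut) to 1.0 (fully open).
Only numpy, scipy, OpenCV 4.12 (cv2) and the standard library are available. Lean on these libraries where they do the work, as an engineer would, in place of code of your own. Each camera call takes 0.05 s, during which the arm holds its last target.

TASK

The small controller standing on the repair bench has had its screws taken out: take it apart from the top down, one part at a time. Put the fan flat in the small black parts tray, the finned heat sink flat in the steel dish, the circuit board, components up, on the two rails of the board holder between their end stops, with its long side across the rails, and the battery pack flat down in the charger's pocket with its brass contacts towards the charger's brass contacts. Set the parts down rather than dropping them, and leave the screw tin and the dropper bottle where they stand.

Things in the scene. Friction and masses are not known exactly. Their poses are not given: they have to be found in the camera images.
- fan: Square black cooling fan, 40 x 40 x 20 mm high, grey hub and blades seen from above; 30 g. Top of the stack at the start, lying loose on the heat sink, its sides within 0.05 rad of the heat sink's. Origin: centre of its underside, z up.
- heat_sink: Bare aluminium heat sink, fins along x, 62 (x) x 44 (y) x 24 mm high, 110 g. Second from the top, loose on the processor in mid-board, underside 17 mm above the board's origin. Grip across y with the fingertips at least 7 mm above its underside: below that the board's terminal blocks stand 3 mm beside it. Origin: centre of its underside, z up.
- board: Green circuit board, 98 (x) x 64 (y) mm, 90 g, on four 12 mm brass spacers (x +-44, y +-26 mm, 7 mm across) that stay on it. White terminal blocks, 44 mm long, 8 mm high, stand mid-way on both long edges, flush: grip across these (64 mm, y). Third in the stack, loose on the battery. Origin: centre, at the spacers' feet; z up: laminate z 12 to 14, terminal blocks to 22 mm.
- battery: Battery pack, 120 (x) x 60 (y) x 24 mm high, 300 g, hard grey plastic with a black end cap and four brass contacts at its +x end, which points away from the robot (within about 15 degrees) at the start. Bottom of the stack, on the bench. Origin: centre of its underside, x towards the contacts, z up.
- parts_tray: Place of the fan, fixed: small square black plastic tray with a grey lining, 84 x 84 mm outside, 76 x 76 mm inside, rim 12 mm and lined floor 5.5 mm above the bench. Origin: centre of its underside, z up.
- steel_dish: Place of the heat sink, fixed: shallow bright steel dish, 112 x 112 mm over its turned-out rim, inside 98 (x) x 94 (y) mm, rim 10 mm and floor 3 mm above the bench. Origin: centre of its underside, z up.
- board_holder: Fixed place of the board: aluminium base 90 (x) x 104 (y) mm with two rails along y at x = +-26 mm, 10 mm wide, rubber tops at z 34 mm; black end stops on the rails, to z 42 mm, 84 mm apart along y. The board lies on the rubber, x along the holder's x (either way), spacers hanging outside the rails, origin 22 mm above the holder's, over its middle. Origin: centre of underside, z up.
- charger: Fixed place of the battery: black cradle 182 (x) x 90 (y) mm; at its +x end, pointing away from the robot, a 26 mm high housing with lamps and brass contacts. Pocket x -85 to 51, y +-38 mm (middle at x = -17), floor z 6 mm; stop at -x and corner guides to z 16 mm, long sides open for fingers over the middle 86 mm. Battery's x goes along its x. Origin: centre of whole underside, z up.
- screw_tin: Bystander: open round steel tin of screws, 60 mm across, 20 mm high, standing loose on the bench. Leave it alone. Origin: centre of its underside.
- dropper_bottle: Bystander: small white dropper bottle with a pointed nozzle, 36 mm across, 85 mm high, standing loose on the bench. Leave it alone. Origin: centre of its underside.
Things that resemble listed ones, but are neither listed nor needed, are in the scene too. Leave any brown or orange look-alike of the battery alone.

How it is judged:
On the way, in this order (a step that is already met when the one before it is completed fails the run):
1. the fan lies released in the parts tray (x of fan in the frame of parts_tray between -0.02 and 0.02 m and y of fan in the frame of parts_tray between -0.02 and 0.02 m and z of fan in the frame of parts_tray between 0.002 and 0.01 m and angle between fan's own z axis and vertical below 0.1 rad and contact force between the fingers and fan below 0.05 N and linear speed of fan below 0.02 m/s), for 0.2 s.
2. the heat sink lies released in the steel dish (x of heat_sink in the frame of steel_dish between -0.024 and 0.024 m and y of heat_sink in the frame of steel_dish between -0.029 and 0.029 m and z of heat_sink in the frame of steel_dish between 0 and 0.008 m and angle between heat_sink's own z axis and vertical below 0.1 rad and contact force between the fingers and heat_sink below 0.05 N and linear speed of heat_sink below 0.02 m/s), for 0.2 s.
3. the circuit board lies released on the rails of the board holder (x of board in the frame of board_holder between -0.012 and 0.012 m and y of board in the frame of board_holder between -0.0115 and 0.0115 m and z of board in the frame of board_holder between 0.019 and 0.026 m and angle between board's own z axis and vertical below 0.08 rad and angle between the x axis of board and the x axis of board_holder, either way round below 0.35 rad and contact force between the fingers and board below 0.05 N and linear speed of board below 0.02 m/s), for 0.2 s.
4. the battery pack lies released in the charger's pocket, contacts to contacts (x of charger in the frame of battery between 0.0055 and 0.0285 m and y of charger in the frame of battery between -0.0115 and 0.0115 m and z of charger in the frame of battery between -0.011 and -0.003 m and angle between battery's own z axis and vertical below 0.06 rad and contact force between the fingers and battery below 0.05 N and linear speed of battery below 0.02 m/s), for 0.2 s.
At the end, for the whole second after the job is handed in: All released, at rest, level (0.06-0.1 rad): fan on the tray's floor; heat sink on the dish's floor; board on both rails, within 11.5 mm of the holder's middle, long side across the rails (0.35 rad); battery on the pocket's floor, within 11.5 mm of its middle, contacts to contacts (all of step 1 and all of step 2 and all of step 3 and all of step 4); the robot touches nothing.
It fails at once if a part is dropped: it falls free at more than 0.6 m/s (from about 2 cm) ((contact force between fan and anything else below 0.02 N and linear speed of fan above 0.6 m/s) or (contact force between heat_sink and anything else below 0.02 N and linear speed of heat_sink above 0.6 m/s) or (contact force between board and anything else below 0.02 N and linear speed of board above 0.6 m/s) or (contact force between battery and anything else below 0.02 N and linear speed of battery above 0.6 m/s)).
It fails at once if the screw tin is moved by more than 25 mm (distance of screw_tin from where it was at the start of the episode above 0.025 m).
It fails at once if the dropper bottle is moved by more than 25 mm (distance of dropper_bottle from where it was at the start of the episode above 0.025 m).
It also fails if it takes over 104 s, if anything falls off the work surface, if the arm or the gripper's body presses on something with over 40 N, if the wrist force passes 120 N, or if a joint passes its speed limit or range.

## Working session

There is one attempt and no reset: what is moved stays moved. The work goes in short steps, Python scripts to look and compute and a tool call to move; the robot and the scene stay as the last step left them, time stands still between calls to the robot, and variables do not carry over. Pictures are saved under pics/ and viewed, and the job is handed in when it is done.

Besides the shell and the picture viewer there is one more tool, called after ">>>" in YAML: its name, and indented under it one key for each argument. jog_arm: Moves the arm, as the interface text tells. Its arguments: {"type":"object","properties":{"moves":{"type":"array"},"grip":{"type":"number"},"grip_force":{"type":"number"}},"required":["moves"]}

```bash
ls; mkdir -p pics
cat > h.py <<'E'
import numpy as np, cv2
from plant import sense, camera, hand_in
def cap(name,fn=None):
    c=camera(name)
    if fn: cv2.imwrite('pics/'+fn,c['img'][:,:,::-1])
    h=c['img'].shape[0]; f=h/2/np.tan(np.radians(c['vertical_fov'])/2)
    c['K']=np.array([[f,0,c['cx']],[0,f,c['cy']],[0,0,1]]); c['d']=np.array(c['dist'],float); c['view']=np.array(c['view'])
    return c
def ray(c,uv):
    uv=np.array(uv,float).reshape(-1,1,2)
    n=cv2.undistortPoints(uv,c['K'],c['d']).reshape(-1,2)
    R=c['view'][:3,:3];t=c['view'][:3,3]
    return -R.T@t, np.c_[n,np.ones(len(n))]@R
def onz(c,uv,z):
    o,d=ray(c,uv); return o+d*((z-o[2])/d[:,2])[:,None]
def proj(c,P):
    P=np.array(P,float).reshape(-1,3); R=c['view'][:3,:3]
    return cv2.projectPoints(P,cv2.Rodrigues(R)[0],c['view'][:3,3],c['K'],c['d'])[0].reshape(-1,2)
E
python3 - <<'E'
from h import *
import pickle
D={}
for n in ['scene','side','wrist']:
    D[n]=cap(n,n+'0.png'); c=D[n]; print(n,c['K'][0,0],c['cx'],c['cy'],c['d'],'cam at',ray(c,[[280,210]]))
pickle.dump(D,open('d0.pkl','wb'))
print(sense())
E
```

```text
pics
scene 504.1283715492375 274.0465712147703 206.36557882155762 [-0.18529461  0.          0.          0.          0.        ] cam at (array([1.37525498, 0.38502992, 0.75209222]), array([[-0.7420741 , -0.29677407, -0.60120099]]))
side 517.6660150383998 281.3058859163827 210.9229896127094 [0.04865958 0.         0.         0.         0.        ] cam at (array([0.30845251, 0.81457591, 0.93876995]), array([[ 0.18430364, -0.65827079, -0.72987758]]))
wrist 367.96479761350747 275.5380861319829 208.28860094352933 [0.02971744 0.         0.         0.         0.        ] cam at (array([ 0.25837006, -0.57329161,  0.37340526]), array([[-0.26348876, -0.09660321, -0.95990112]]))
{'t': 0.15, 'qpos': array([ 1.15540348,  0.43506828,  0.02497624,  1.57384117, -0.01161483,
        1.13401068, -0.07511341]), 'dq': array([-0.00112091, -0.00224759,  0.00098226, -0.00168929,  0.0006783 ,
       -0.00155383,  0.00025387]), 'joint_efforts': array([ 2.79391970e-03, -6.70887852e+01,  1.02610767e+00, -3.16451061e+01,
        1.56071159e-02,  8.96236830e-03, -1.18017357e-05]), 'tcp_pos': array([ 0.19217171, -0.59433946,  0.2307211 ]), 'tool_rot': array([[-4.53940810e-04,  9.51505472e-01,  3.07631486e-01],
       [ 1.09173347e-03,  3.07631806e-01, -9.51504850e-01],
       [-9.99999301e-01, -9.60752924e-05, -1.17843700e-03]]), 'wrist_force': array([ 0.96415636, -0.5286134 , -0.61185121]), 'torque': array([ 0.04164059,  0.01446091, -0.02756295]), 'opening': 1.0004896306393445}
```

View pics/scene0.png

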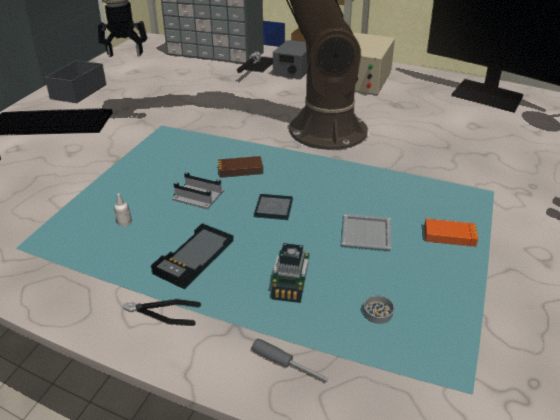

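View pics/side0.png

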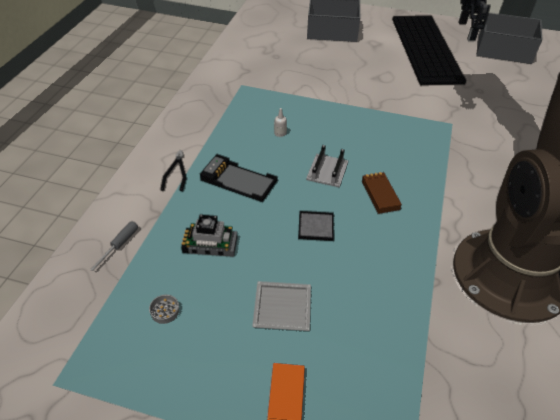

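View pics/wrist0.png

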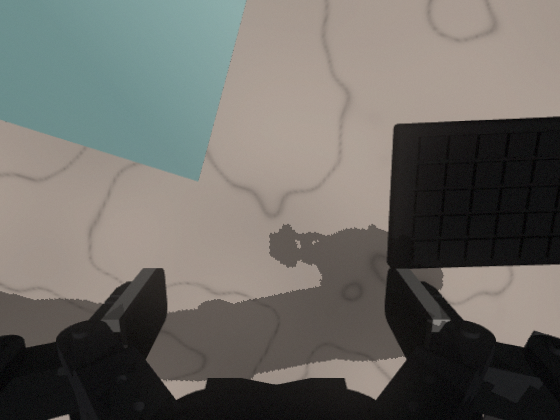

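The stack is at scene (291,270) and side (210,237). The parts tray is at scene (273,206), the dish at (367,232), the holder at (198,191) and the charger at (194,254). Look-alikes are the brown pack (241,166), the orange pack (450,232), and the grey bin and keyboard off the mat. I'll check the stack in a close crop.

Run:
```python
import cv2,numpy as np
s=cv2.imread('pics/scene0.png'); d=cv2.imread('pics/side0.png')
def cr(im,x,y,w,h,k): return cv2.resize(im[y:y+h,x:x+w],None,fx=k,fy=k,interpolation=cv2.INTER_CUBIC)
a=cr(s,246,230,90,75,4.4); b=cr(d,165,205,90,75,4.4)
cv2.imwrite('pics/z1.png',np.hstack([a,b]))
a=cr(s,145,165,160,125,2.4); b=cr(d,190,140,160,125,2.4)
cv2.imwrite('pics/z2.png',np.hstack([a,b]))
```

```text
(no output)
```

View pics/z1.png

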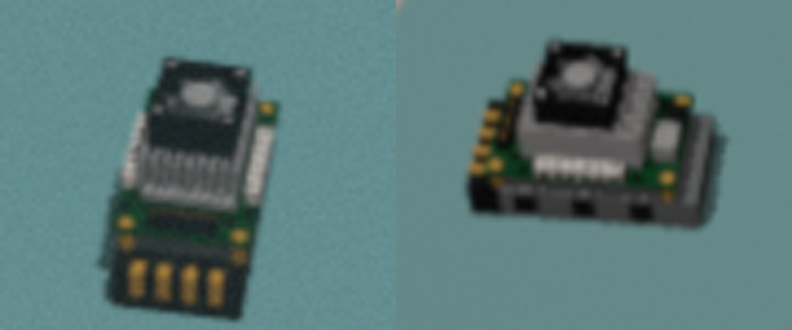

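View pics/z2.png

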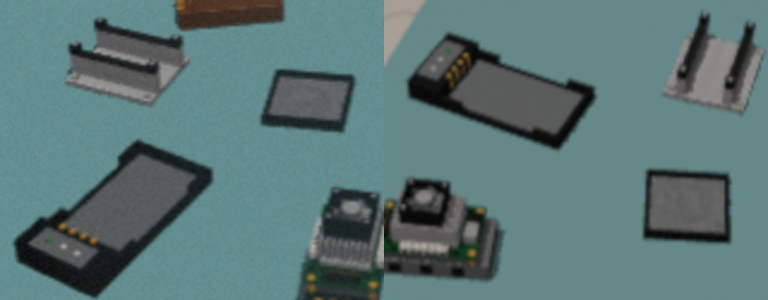

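Run:
```python
from h import *
import pickle
D=pickle.load(open('d0.pkl','rb')); S=D['scene'];Q=D['side']
def st(o,k,pts): return [(o[0]+x/k,o[1]+y/k) for x,y in pts]
print('fan S',onz(S,st((246,230),4.4,[(163,60),(252,68),(241,120),(150,112)]),.085).round(3))
print('fan Q',onz(Q,st((165,205),4.4,[(547-396,42),(626-396,50),(620-396,110),(538-396,98)]),.085).round(3))
# tin, bottle, holder etc rough
for n,c,l in [('S',S,[(291,270,.06),(273,206,.012),(367,232,.01),(198,191,.03),(194,254,.006),(379,309,.02),(123,224,0),(241,170,.02),(450,232,.02)]),('Q',Q,[(210,237,.05),(316,226,.01),(283,306,.01),(327,167,.03),(240,178,.006),(165,308,.02),(281,132,0),(381,192,.02),(287,393,.02)])]:
    for u,v,z in l: print(n,u,v,onz(c,[(u,v)],z).round(3)[0])
```

```text
fan S [[0.655 0.103 0.085]
 [0.645 0.143 0.085]
 [0.68  0.15  0.085]
 [0.69  0.111 0.085]]
fan Q [[0.692 0.112 0.085]
 [0.652 0.105 0.085]
 [0.64  0.144 0.085]
 [0.681 0.148 0.085]]
S 291 270 [0.696 0.136 0.06 ]
S 273 206 [ 0.453 -0.002  0.012]
S 367 232 [0.465 0.238 0.01 ]
S 198 191 [ 0.485 -0.194  0.03 ]
S 194 254 [ 0.675 -0.101  0.006]
S 379 309 [0.698 0.319 0.02 ]
S 123 224 [ 0.64  -0.322  0.   ]
S 241 170 [ 0.343 -0.141  0.02 ]
S 450 232 [0.407 0.423 0.02 ]
Q 210 237 [0.658 0.139 0.05 ]
Q 316 226 [0.446 0.001 0.01 ]
Q 283 306 [0.458 0.239 0.01 ]
Q 327 167 [ 0.465 -0.189  0.03 ]
Q 240 178 [ 0.677 -0.105  0.006]
Q 165 308 [0.686 0.321 0.02 ]
Q 281 132 [ 0.631 -0.329  0.   ]
Q 381 192 [ 0.315 -0.15   0.02 ]
Q 287 393 [0.398 0.419 0.02 ]
```

```bash
cat >> h.py <<'E'
def goal(x,y,z,yaw):
    s=sense();R=np.array(s['tool_rot']);p=np.array(s['tcp_pos'])
    Rt=np.array([[0,np.cos(yaw),np.sin(yaw)],[0,np.sin(yaw),-np.cos(yaw)],[-1,0,0]])
    from scipy.spatial.transform import Rotation as T
    w=T.from_matrix(R.T@Rt).as_rotvec()
    d=R.T@(np.array([x,y,z])-p)*100
    n=max(np.linalg.norm(d)/5,np.degrees(np.linalg.norm(w))/8.59)
    print('t%.2f'%s['t'],'now',p.round(4),'row',d.round(2).tolist()+w.round(3).tolist(),'nrows>=%.1f'%n)
def state():
    s=sense();R=np.array(s['tool_rot']);print('t%.2f'%s['t'],np.round(s['tcp_pos'],4),'yaw %.3f'%np.arctan2(R[1,1],R[0,1]),'F',np.round(s['wrist_force'],1),'op %.3f'%s['opening'],np.round(s['qpos'],2))
E
python3 -c "
from h import *
goal(.45,-.12,.30,.24)"
```

```text
t0.15 now [ 0.1922 -0.5943  0.2307] row [-6.89, 39.12, -37.21, 0.073, -0.001, 0.0] nrows>=10.9
```

>>> jog_arm:
  moves:
    - [-6.9,39.1,-37.2,0.073,0,0]
    - [-6.9,39.1,-37.2,0.073,0,0]
    - [-6.9,39.1,-37.2,0.073,0,0]
    - [-6.9,39.1,-37.2,0.073,0,0]
    - [-6.9,39.1,-37.2,0.073,0,0]
    - [-6.9,39.1,-37.2,0.073,0,0]
    - [-6.9,39.1,-37.2,0.073,0,0]
    - [-6.9,39.1,-37.2,0.073,0,0]
    - [-6.9,39.1,-37.2,0.073,0,0]
    - [-6.9,39.1,-37.2,0.073,0,0]
    - [-6.9,39.1,-37.2,0.073,0,0]
    - [-6.9,39.1,-37.2,0.073,0,0]
    - [-6.9,39.1,-37.2,0.073,0,0]
    - [-6.9,39.1,-37.2,0.073,0,0]

```text
t: 1.55
tcp_pos: [0.4493, -0.1216, 0.2999]
tool_rot: [[-0.001, 0.972, 0.236], [-0.0, 0.236, -0.972], [-1.0, -0.001, 0.0]]
wrist_force: [-0.6, 0.3, -0.3]
opening: 1.003
```

```bash
python3 -c "
from h import *
import pickle
state()
c=cap('wrist','w1.png'); pickle.dump(c,open('w1.pkl','wb'))
goal(.55,.13,.30,.24)"
```

```text
t1.55 [ 0.4493 -0.1216  0.2999] yaw 0.238 F [-0.6  0.3 -0.3] op 1.003 [ 0.42  0.14 -0.3   1.82  0.05  1.19 -1.23]
t1.60 now [ 0.4492 -0.1218  0.3   ] row [-0.02, 15.72, -22.1, -0.003, 0.0, 0.001] nrows>=5.4
```

View pics/w1.png

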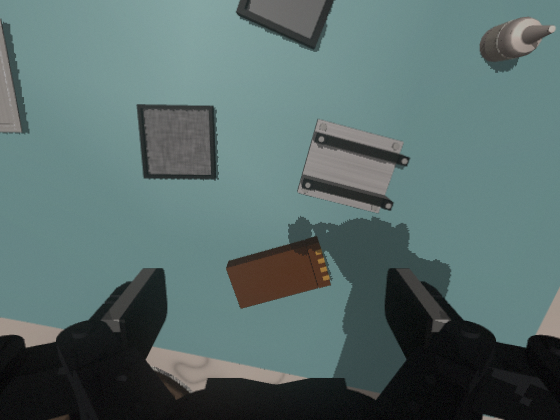

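Tray at wrist (178,142), holder at (353,165), brown pack at (280,272), which I'll avoid, bottle at (515,38). Next view: over the stack and dish.

>>> jog_arm:
  moves:
    - [0,13,-22,0,0,0]
    - [0,13,-22,0,0,0]
    - [0,13,-22,0,0,0]
    - [0,13,-22,0,0,0]
    - [0,13,-22,0,0,0]
    - [0,13,-22,0,0,0]
    - [0,13,-22,0,0,0]
    - [0,13,-22,0,0,0]

```text
t: 2.4
tcp_pos: [0.524, 0.1218, 0.2999]
tool_rot: [[-0.001, 0.972, 0.235], [-0.001, 0.235, -0.972], [-1.0, -0.001, 0.001]]
wrist_force: [0.2, -0.8, -0.3]
opening: 0.998
```

```bash
python3 -c "
from h import *
import pickle
state()
c=cap('wrist','w2.png'); pickle.dump(c,open('w2.pkl','wb'))
"
```

```text
t2.40 [0.524  0.1218 0.2999] yaw 0.237 F [ 0.2 -0.8 -0.3] op 0.998 [ 0.03  0.28 -0.46  1.65  0.13  1.24 -1.79]
```

View pics/w2.png

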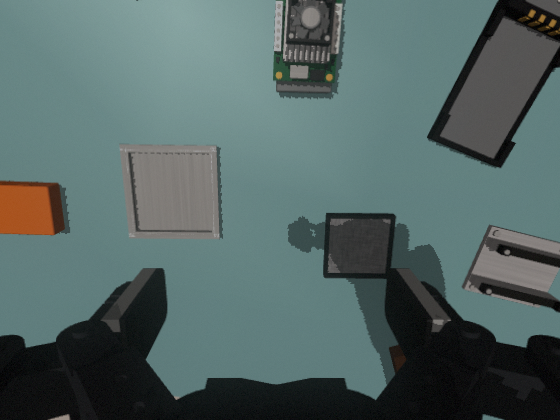

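```bash
cat > m.py <<'E'
from h import *
import pickle
def rect(c,mask,roi,z,name):
    x0,y0,x1,y1=roi; m=np.zeros(mask.shape,np.uint8); m[y0:y1,x0:x1]=mask[y0:y1,x0:x1]
    m=cv2.morphologyEx(m,cv2.MORPH_OPEN,np.ones((3,3)))
    cs=cv2.findContours(m,cv2.RETR_EXTERNAL,cv2.CHAIN_APPROX_NONE)[0]
    k=max(cs,key=cv2.contourArea); P=onz(c,k.reshape(-1,2)+0.0,z)[:,:2]
    r=cv2.minAreaRect((P*1000).astype(np.float32)); print(name,np.round(r[0],1),np.round(r[1],1),'ang %.1f'%r[2],'A',cv2.contourArea(k))
E
python3 - <<'E'
from m import *
a=pickle.load(open('w1.pkl','rb'));b=pickle.load(open('w2.pkl','rb'))
def teal(c):
    h=cv2.cvtColor(c['img'],cv2.COLOR_RGB2HSV); return (((h[...,0]>80)&(h[...,0]<100)&(h[...,1]>60))*255).astype(np.uint8)
na=255-teal(a); nb=255-teal(b)
rect(a,na,(130,95,225,190),.012,'tray1 outer'); rect(b,nb,(320,205,398,282),.012,'tray2 outer')
ga=((a['img'].max(2)>60)&(na>0)).astype(np.uint8)*255
rect(a,ga,(146,112,212,176),.0055,'tray1 lining')
rect(b,nb,(110,135,228,248),.010,'dish outer')
cv2.imwrite('pics/z3.png',np.hstack([cv2.resize(a['img'][105:225,285:420,::-1],None,fx=2.8,fy=2.8,interpolation=2),cv2.resize(b['img'][0:120,250:385,::-1],None,fx=2.8,fy=2.8,interpolation=2)]))
E
```

```text
tray1 outer [444.4  -3.9] [107.4 116.4] ang 13.8 A 8835.0
tray2 outer [448.1  -9.2] [83.2 93.5] ang 13.7 A 3561.5
tray1 lining [444.1  -5. ] [72.5 75.3] ang 13.2 A 3838.5
dish outer [458.  239.9] [139.  149.3] ang 13.5 A 12998.0
```

View pics/z3.png

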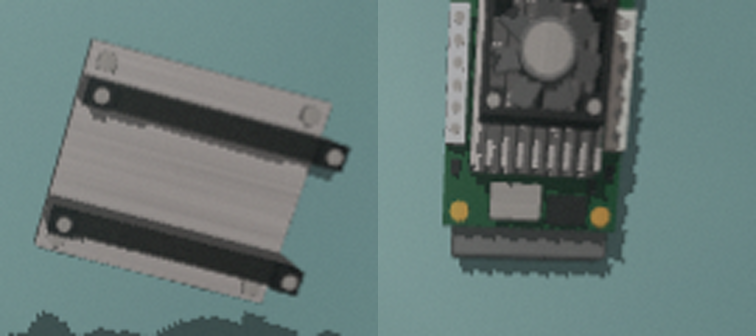

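Run:
```python
from m import *
a=pickle.load(open('w1.pkl','rb'));b=pickle.load(open('w2.pkl','rb'))
def q(n,c,uv,z):
    P=onz(c,uv,z)*1000; e=np.diff(P[:,:2],axis=0)
    print(n,P[:,:2].mean(0).round(1),'len',np.linalg.norm(e,axis=1).round(1),'ang',np.degrees(np.arctan2(e[:,1],e[:,0])).round(1))
q('tray1',a,[(137,105),(214,106),(217,180),(145,179)],.012)
q('tray2',b,[(327,213),(394,214),(391,277),(324,277)],.012)
q('dish',b,[(120,145),(217,147),(221,238),(128,239)],.010)
f=lambda P,o:[(o[0]+x/2.8,o[1]+y/2.8) for x,y in P]
q('hold stops',a,f([(102,96),(335,157),(289,283),(64,224)],(285,105)),.042)
q('hold base',a,f([(92,38),(330,100),(262,302),(36,245)],(285,105)),.006)
q('fan edge',b,f([(483-378,120),(605-378,122)],(250,0)),.085)
q('hub',b,[(310.7,17.1)],.083)
q('sink edge',b,f([(471-378,165),(600-378,175)],(250,0)),.065)
q('bat edge (top, near)',b,f([(452-378,238),(608-378,238)],(250,0)),.024)
```

```text
tray1 [445.3  -7.2] len [86.  84.7 85.2] ang [ -76.7 -166.6  103. ]
tray2 [448.   -4.7] len [81.7 84.5 85.8] ang [ -77.2 -163.9  103.8]
dish [458.6 234.1] len [112.  113.  115.7] ang [ -77.4 -166.3  104.2]
hold stops [ 464.6 -208.9] len [94.3 52.6 94.3] ang [-90.8 179.   88.8]
hold base [ 465.1 -208.6] len [103.1  90.5 103.5] ang [ -90.5 -179.9   89.2]
fan edge [647.4 120.4] len [38.8] ang [-77.3]
hub [668.2 124.6] len [] ang []
sink edge [635.2 118.1] len [44.1] ang [-80.5]
bat edge (top, near) [616.  111.8] len [59.9] ang [-76.4]
```

Tray centre is (0.4465,-0.006), dish (0.4586,0.234), holder (0.465,-0.209) at yaw 0, fan (0.667,0.125) at yaw 0.22. The two estimates of each agree within 3 mm. I'll hover over the fan.

```bash
python3 -c "
from h import *
goal(.667,.125,.125,.22)
"
```

```text
t2.45 now [0.524  0.1215 0.3001] row [17.5, 14.0, 2.99, 0.016, 0.001, 0.001] nrows>=4.5
```

>>> jog_arm:
  moves:
    - [0,7,1.5,0.016,0.001,0]
    - [5,14,3.0,0.016,0.001,0]
    - [10,14,3.0,0.016,0.001,0]
    - [14,14,3.0,0.016,0.001,0]
    - [16.5,14,3.0,0.016,0.001,0]
    - [17.5,14,3.0,0.016,0.001,0]
    - [17.5,14,3.0,0.016,0.001,0]
    - [17.5,14,3.0,0.016,0.001,0]

```text
t: 3.25
tcp_pos: [0.668, 0.1279, 0.128]
tool_rot: [[0.003, 0.975, 0.221], [0.002, 0.221, -0.975], [-1.0, 0.003, -0.001]]
wrist_force: [-0.6, 0.4, 0.7]
opening: 1.0
```

```bash
python3 -c "
from h import *
import pickle
state()
c=cap('wrist','w3.png'); pickle.dump(c,open('w3.pkl','wb'))
"
```

```text
t3.25 [0.668  0.1279 0.128 ] yaw 0.223 F [-0.6  0.4  0.7] op 1.000 [-0.03  0.65 -0.39  1.52  0.27  1.03 -1.83]
```

View pics/w3.png

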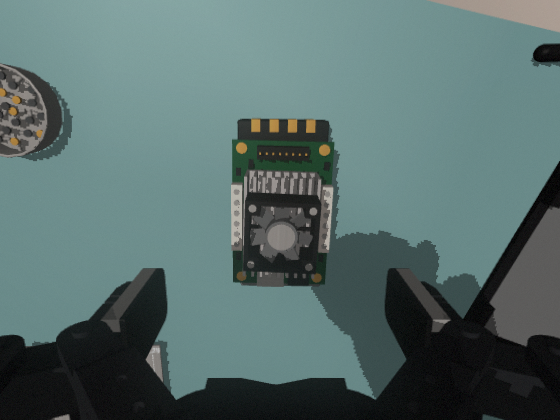

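The fan is seen at wrist (282,233), centred between the fingers, with the brass contacts at the far end (283,126).

```bash
python3 -c "
from h import *
import pickle
c=pickle.load(open('w3.pkl','rb'))
cv2.imwrite('pics/z4.png',cv2.resize(c['img'][110:295,210:350,::-1],None,fx=3.2,fy=3.2,interpolation=2))
s=sense();print(proj(c,s['tcp_pos']))
"
```

```text
[[273.96433608 272.40047797]]
```

View pics/z4.png

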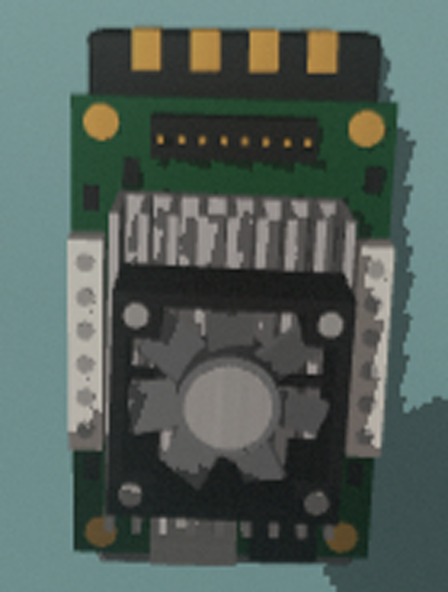

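```bash
cat >> m.py <<'E'
def q(n,c,uv,z):
    P=onz(c,uv,z)*1000; e=np.diff(P[:,:2],axis=0)
    print(n,P[:,:2].mean(0).round(1),'len',np.linalg.norm(e,axis=1).round(1),'ang',np.degrees(np.arctan2(e[:,1],e[:,0])).round(1))
E
python3 - <<'E'
from m import *
c=pickle.load(open('w3.pkl','rb'))
f=lambda P,o=(210,110):[(o[0]+x/3.2,o[1]+y/3.2) for x,y in P]
q('fan holes',c,f([(135,316),(330,324),(316,503),(130,494)]),.085)
q('hub',c,f([(228,408)]),.085)
q('board spacers',c,f([(101,122),(367,128),(342,537),(100,531)]),.038)
q('bat end',c,f([(88,42),(382,48)]),.024)
goal(.667,.125,.067,.22)
E
```

```text
fan holes [668.1 124.5] len [32.1 32.1 32. ] ang [ -79.6 -169.9   99.9]
hub [668.6 124.6] len [] ang []
board spacers [666.4 123.6] len [52.3 88.3 52.5] ang [ -78.4 -168.6  101.3]
bat end [724.  135.1] len [60.1] ang [-78.3]
t3.30 now [0.6684 0.1283 0.1287] row [6.17, -0.24, 0.3, 0.003, -0.001, -0.004] nrows>=1.2
```

>>> jog_arm:
  moves:
    - [0,0,0,0,0,0]
    - [0,0,0,0,0,0]

```text
t: 3.5
tcp_pos: [0.6679, 0.1285, 0.1276]
tool_rot: [[0.003, 0.975, 0.222], [0.002, 0.222, -0.975], [-1.0, 0.003, -0.001]]
wrist_force: [-0.1, 0.5, 0.0]
opening: 1.003
```

```bash
python3 -c "
from h import *
goal(.6682,.1245,.067,.18)
"
```

```text
t3.50 now [0.6679 0.1285 0.1276] row [6.06, -0.07, 0.4, 0.044, -0.001, -0.003] nrows>=1.2
```

>>> jog_arm:
  moves:
    - [0,-0.1,0.4,0.044,-0.001,-0.003]
    - [2,-0.1,0.4,0.044,-0.001,-0.003]
    - [4,-0.1,0.4,0.044,-0.001,-0.003]
    - [5,-0.1,0.4,0.044,-0.001,-0.003]
    - [5,-0.1,0.4,0.044,-0.001,-0.003]
    - [5,-0.1,0.4,0.044,-0.001,-0.003]

```text
t: 4.1
tcp_pos: [0.6674, 0.1244, 0.0762]
tool_rot: [[-0.002, 0.984, 0.179], [-0.0, 0.179, -0.984], [-1.0, -0.002, -0.0]]
wrist_force: [-0.4, -0.1, 0.2]
opening: 1.0
```

```bash
python3 -c "
from h import *
goal(.6682,.1245,.067,.18)
cap('side','s1.png');c=cap('wrist','w4.png')
a=cv2.imread('pics/s1.png')[190:280,150:270];a=cv2.resize(a,None,fx=3.3,fy=3.3,interpolation=2)
b=cv2.resize(c['img'][150:330,130:430,::-1],None,fx=1.3,fy=1.65)
cv2.imwrite('pics/z5.png',np.hstack([a,b[:297]]))
"
```

```text
t4.10 now [0.6674 0.1244 0.0762] row [0.92, 0.09, 0.01, -0.0, -0.0, 0.002] nrows>=0.2
```

View pics/z5.png

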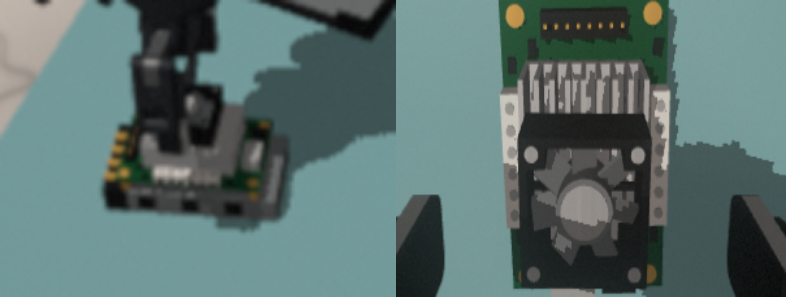

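>>> jog_arm:
  moves:
    - [0.5,0,0,0,0,0]
    - [0.9,0,0,0,0,0]
    - [0.9,0,0,0,0,0]
  grip: 0.4
  grip_force: 20

```text
t: 4.5
tcp_pos: [0.6665, 0.1239, 0.0656]
tool_rot: [[-0.004, 0.984, 0.179], [-0.001, 0.179, -0.984], [-1.0, -0.004, 0.0]]
wrist_force: [0.1, 0.2, -0.7]
opening: 0.695
```

>>> jog_arm:
  moves:
    - [0,0,0,0,0,0]
    - [0,0,0,0,0,0]
    - [0,0,0,0,0,0]
    - [0,0,0,0,0,0]
    - [0,0,0,0,0,0]
    - [0,0,0,0,0,0]
    - [0,0,0,0,0,0]
  grip: -1
  grip_force: 25

```text
t: 5.2
tcp_pos: [0.667, 0.1242, 0.0664]
tool_rot: [[-0.003, 0.984, 0.179], [-0.001, 0.179, -0.984], [-1.0, -0.003, 0.0]]
wrist_force: [0.7, -0.7, 0.1]
opening: 0.465
```

```bash
python3 -c "
from h import *
state()
cap('side','s1.png');c=cap('wrist','w4.png')
a=cv2.imread('pics/s1.png')[190:280,150:270];a=cv2.resize(a,None,fx=3.3,fy=3.3,interpolation=2)
b=cv2.resize(c['img'][150:330,130:430,::-1],None,fx=1.3,fy=1.65)
cv2.imwrite('pics/z6.png',np.hstack([a,b[:297]]))
"
```

```text
t5.20 [0.667  0.1242 0.0664] yaw 0.180 F [ 0.7 -0.7  0.1] op 0.465 [-0.04  0.71 -0.36  1.57  0.29  0.92 -1.89]
```

View pics/z6.png

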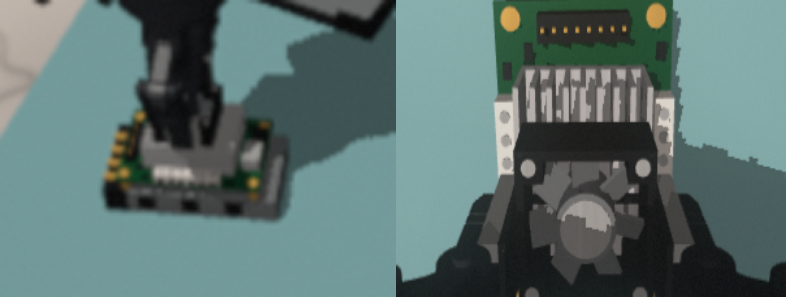

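>>> jog_arm:
  moves:
    - [-1,0,0,0,0,0]
    - [-3,0,0,0,0,0]
    - [-5,0,0,0,0,0]
    - [-6,0,0,0,0,0]
    - [-6,0,0,0,0,0]

```text
t: 5.8
tcp_pos: [0.6681, 0.1246, 0.1283]
tool_rot: [[0.0, 0.984, 0.179], [0.0, 0.179, -0.984], [-1.0, 0.0, -0.0]]
wrist_force: [-1.1, -0.4, -0.3]
opening: 0.462
```

```bash
python3 -c "
from h import *
goal(.4465,-.006,.10,.22)
c=cap('wrist','w5.png')
"
```

```text
t5.80 now [0.6681 0.1246 0.1283] row [2.82, -24.14, 8.89, -0.04, -0.0, -0.0] nrows>=5.2
```

View pics/w5.png

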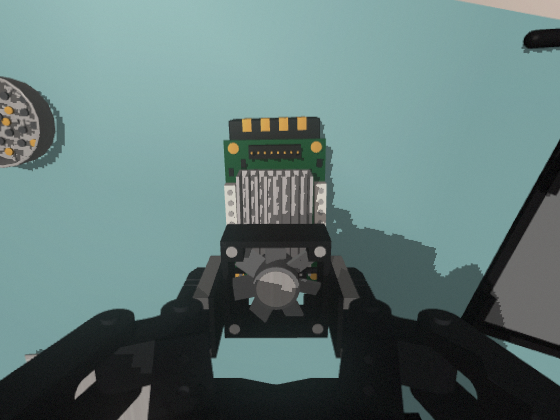

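The fan is held at (276,280); the rest of the stack hasn't moved. Carrying it to the tray.

>>> jog_arm:
  moves:
    - [0,-3,1.1,-0.01,0,0]
    - [0,-7,2.6,-0.02,0,0]
    - [0,-11,4.1,-0.04,0,0]
    - [0,-15,5.5,-0.04,0,0]
    - [0,-19,7,-0.04,0,0]
    - [0,-22,8.1,-0.04,0,0]
    - [1,-24.1,8.9,-0.04,0,0]
    - [2,-24.1,8.9,-0.04,0,0]
    - [2.8,-24.1,8.9,-0.04,0,0]
    - [2.8,-24.1,8.9,-0.04,0,0]
    - [2.8,-24.1,8.9,-0.04,0,0]

```text
t: 6.95
tcp_pos: [0.4465, -0.0057, 0.0987]
tool_rot: [[-0.003, 0.976, 0.219], [0.0, 0.219, -0.976], [-1.0, -0.003, -0.001]]
wrist_force: [0.1, -0.1, 0.0]
opening: 0.465
```

```bash
python3 -c "
from h import *
goal(.4465,-.006,.010,.22)
c=cap('wrist','w6.png');c=cap('side','s6.png')
"
```

```text
t6.95 now [ 0.4465 -0.0057  0.0987] row [8.87, 0.03, 0.04, 0.001, -0.001, 0.003] nrows>=1.8
```

View pics/w6.png

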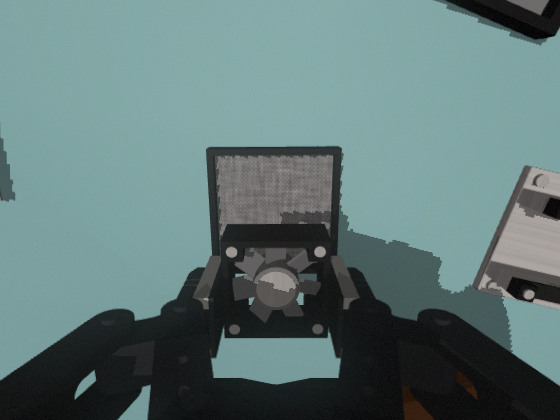

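The tray is centred under the fan at wrist (274,200). Descending.

>>> jog_arm:
  moves:
    - [2,0,0,0,0,0]
    - [4.5,0,0,0,0,0]
    - [6.5,0,0,0,0,0]
    - [7.6,0,0,0,0,0]
    - [8.2,0,0,0,0,0]
    - [8.5,0,0,0,0,0]
    - [8.7,0,0,0,0,0]
    - [8.7,0,0,0,0,0]
    - [8.7,0,0,0,0,0]

```text
t: 7.95
tcp_pos: [0.446, -0.0066, 0.0125]
tool_rot: [[-0.002, 0.976, 0.218], [-0.001, 0.218, -0.976], [-1.0, -0.002, 0.0]]
wrist_force: [0.1, -0.2, -1.2]
opening: 0.46
```

>>> jog_arm:
  moves:
    - [0.2,0,0,0,0,0]
    - [0.35,0,0,0,0,0]
    - [0.45,0,0,0,0,0]
    - [0.45,0,0,0,0,0]

```text
t: 8.35
tcp_pos: [0.4455, -0.0066, 0.0074]
tool_rot: [[-0.003, 0.976, 0.218], [-0.001, 0.218, -0.976], [-1.0, -0.003, -0.0]]
wrist_force: [0.2, -0.7, -0.4]
opening: 0.464
```

>>> jog_arm:
  moves:
    - [0.1,0,0,0,0,0]
    - [0.2,0,0,0,0,0]
    - [0.2,0,0,0,0,0]

```text
t: 8.65
tcp_pos: [0.4456, -0.0065, 0.0066]
tool_rot: [[-0.002, 0.976, 0.218], [-0.001, 0.218, -0.976], [-1.0, -0.003, 0.001]]
wrist_force: [-6.3, -0.9, 22.7]
opening: 0.462
```

>>> jog_arm:
  moves:
    - [-0.15,0,0,0,0,0]
    - [-0.15,0,0,0,0,0]

```text
t: 8.85
tcp_pos: [0.4458, -0.0065, 0.0072]
tool_rot: [[-0.002, 0.976, 0.218], [-0.001, 0.218, -0.976], [-1.0, -0.003, 0.0]]
wrist_force: [-0.0, 0.5, -1.0]
opening: 0.459
```

>>> jog_arm:
  moves:
    - [0,0,0,0,0,0]
    - [0,0,0,0,0,0]
    - [0,0,0,0,0,0]
    - [0,0,0,0,0,0]
    - [0,0,0,0,0,0]
  grip: 0.15

```text
t: 9.35
tcp_pos: [0.4455, -0.0066, 0.0069]
tool_rot: [[-0.003, 0.976, 0.218], [-0.001, 0.218, -0.976], [-1.0, -0.003, -0.0]]
wrist_force: [-0.6, 0.1, 0.4]
opening: 0.577
```

>>> jog_arm:
  moves:
    - [-0.5,0,0,0,0,0]
    - [-1.5,0,0,0,0,0]
    - [-4,0,0,0,0,0]
    - [-8,0,0,0,0,0]
    - [-12,0,0,0,0,0]
    - [-14,0,0,0,0,0]
    - [-14,0,0,0,0,0]

```text
t: 10.05
tcp_pos: [0.4479, -0.0062, 0.1506]
tool_rot: [[0.003, 0.976, 0.218], [-0.001, 0.218, -0.976], [-1.0, 0.003, 0.002]]
wrist_force: [-0.0, 0.2, -0.5]
opening: 0.574
```

```bash
python3 -c "
from h import *
goal(.667,.124,.16,.2)
c=cap('wrist','w7.png')
"
```

```text
t10.05 now [ 0.4479 -0.0062  0.1506] row [-0.88, 24.23, -7.94, 0.02, 0.002, -0.003] nrows>=5.1
```

View pics/w7.png

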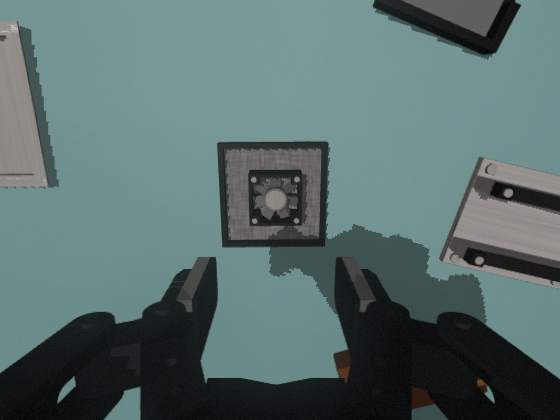

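The fan lies flat in mid-tray at (275,198). Heat sink next.

>>> jog_arm:
  moves:
    - [-0.9,5,-1.6,0,0,0]
    - [-0.9,10,-3.3,0.02,0,0]
    - [-0.9,15,-4.9,0.02,0,0]
    - [-0.9,20,-6.5,0.02,0.002,-0.003]
    - [-0.9,24.2,-7.9,0.02,0.002,-0.003]
    - [-0.9,24.2,-7.9,0.02,0.002,-0.003]
    - [-0.9,24.2,-7.9,0.02,0.002,-0.003]
    - [-0.9,24.2,-7.9,0.02,0.002,-0.003]
  grip: 1

```text
t: 10.9
tcp_pos: [0.6636, 0.1226, 0.1541]
tool_rot: [[-0.009, 0.98, 0.198], [-0.0, 0.198, -0.98], [-1.0, -0.009, -0.001]]
wrist_force: [-0.2, 0.3, -0.5]
opening: 0.999
```

```bash
python3 -c "
from h import *
import pickle
state()
c=cap('wrist','w8.png');pickle.dump(c,open('w8.pkl','wb'))
cv2.imwrite('pics/z8.png',cv2.resize(c['img'][100:280,200:360,::-1],None,fx=3.2,fy=3.2,interpolation=2))
"
```

```text
t10.90 [0.6636 0.1226 0.1541] yaw 0.200 F [-0.2  0.3 -0.5] op 0.999 [-0.    0.62 -0.41  1.49  0.27  1.09 -1.85]
```

View pics/z8.png

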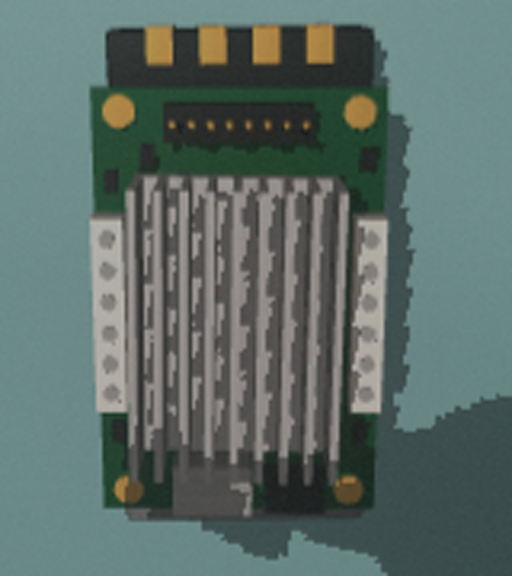

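Run:
```python
from m import *
c=pickle.load(open('w8.pkl','rb'))
f=lambda P,o=(200,100):[(o[0]+x/3.2,o[1]+y/3.2) for x,y in P]
q('sink',c,f([(127,190),(351,192),(340,486),(129,480)]),.065)
q('board spacers',c,f([(119,111),(360,112),(348,489),(128,489)]),.038)
goal(.667,.1235,.045,.2)
```

```text
sink [666.4 124. ] len [44.1 62.6 44.8] ang [ -79.  -169.1   99.8]
board spacers [666.4 123.7] len [52.  88.  52.2] ang [ -78.7 -168.7  101.6]
t10.95 now [0.6637 0.1222 0.1546] row [10.96, 0.44, -0.05, -0.001, -0.001, 0.008] nrows>=2.2
```

>>> jog_arm:
  moves:
    - [3,0.3,-0.1,0.013,-0.001,0.008]
    - [6,0.3,-0.1,0.013,-0.001,0.008]
    - [8.5,0.3,-0.1,0.013,-0.001,0.008]
    - [9.5,0.3,-0.1,0.013,-0.001,0.008]
    - [9.5,0.3,-0.1,0.013,-0.001,0.008]
    - [9.5,0.3,-0.1,0.013,-0.001,0.008]

```text
t: 11.55
tcp_pos: [0.6675, 0.1248, 0.0616]
tool_rot: [[0.003, 0.983, 0.185], [0.001, 0.185, -0.983], [-1.0, 0.003, -0.001]]
wrist_force: [0.7, 0.4, 0.2]
opening: 0.998
```

Run:
```python
from m import *
goal(.6664,.124,.049,.187)
```

```text
t11.55 now [0.6675 0.1248 0.0616] row [1.26, -0.13, 0.06, -0.001, -0.001, -0.003] nrows>=0.3
```

>>> jog_arm:
  moves:
    - [0.6,-0.1,0.06,0,-0.001,-0.003]
    - [1.2,-0.1,0.06,0,-0.001,-0.003]
    - [1.2,-0.1,0.06,0,-0.001,-0.003]
  grip: 0.4

```text
t: 11.85
tcp_pos: [0.6659, 0.1241, 0.0477]
tool_rot: [[-0.002, 0.983, 0.186], [-0.001, 0.186, -0.983], [-1.0, -0.002, 0.0]]
wrist_force: [-0.6, -0.3, 0.0]
opening: 0.699
```

>>> jog_arm:
  moves:
    - [0,0,0,0,0,0]
    - [0,0,0,0,0,0]
    - [0,0,0,0,0,0]
    - [0,0,0,0,0,0]
    - [0,0,0,0,0,0]
    - [0,0,0,0,0,0]
  grip: -1
  grip_force: 40

```text
t: 12.45
tcp_pos: [0.6664, 0.1244, 0.0485]
tool_rot: [[-0.001, 0.983, 0.186], [-0.0, 0.186, -0.983], [-1.0, -0.001, 0.0]]
wrist_force: [-0.4, -0.7, 2.0]
opening: 0.502
```

>>> jog_arm:
  moves:
    - [-0.5,0,0,0,0,0]
    - [-1.5,0,0,0,0,0]
    - [-3,0,0,0,0,0]
    - [-5,0,0,0,0,0]
    - [-7,0,0,0,0,0]
    - [-7,0,0,0,0,0]

```text
t: 13.05
tcp_pos: [0.6684, 0.1252, 0.1227]
tool_rot: [[0.005, 0.983, 0.186], [0.001, 0.186, -0.983], [-1.0, 0.005, -0.0]]
wrist_force: [0.6, -0.2, -1.1]
opening: 0.505
```

Run:
```python
from m import *
goal(.4586,.234,.10,.23)
c=cap('wrist','w9.png'); c=cap('side','s9.png')
cv2.imwrite('pics/z9.png',np.hstack([cv2.imread('pics/w9.png')[100:400,:400],cv2.resize(cv2.imread('pics/s9.png')[160:280,130:290],(400,300))]))
```

```text
t13.05 now [0.6684 0.1252 0.1227] row [2.18, -18.61, -14.59, -0.043, -0.0, -0.005] nrows>=4.7
```

View pics/z9.png

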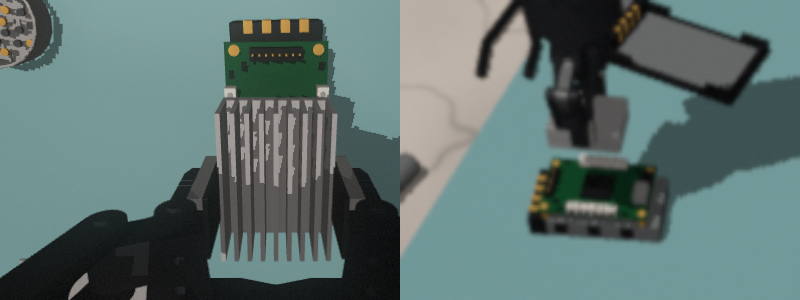

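>>> jog_arm:
  moves:
    - [0,-3,-2.3,-0.02,0,-0.005]
    - [0,-6.5,-5.1,-0.043,0,-0.005]
    - [0,-10,-7.8,-0.043,0,-0.005]
    - [0,-13.5,-10.6,-0.043,0,-0.005]
    - [0.5,-16.5,-13,-0.043,0,-0.005]
    - [1.5,-18.6,-14.6,-0.043,0,-0.005]
    - [2.2,-18.6,-14.6,-0.043,0,-0.005]
    - [2.2,-18.6,-14.6,-0.043,0,-0.005]
    - [2.2,-18.6,-14.6,-0.043,0,-0.005]

```text
t: 14.05
tcp_pos: [0.4571, 0.2325, 0.0961]
tool_rot: [[-0.006, 0.974, 0.227], [-0.002, 0.227, -0.974], [-1.0, -0.007, 0.0]]
wrist_force: [0.9, -0.5, -0.6]
opening: 0.499
```

Run:
```python
from m import *
goal(.4586,.234,.0105,.23)
c=cap('wrist','w10.png')
```

```text
t14.05 now [0.4571 0.2325 0.0961] row [8.56, 0.23, -0.12, -0.001, 0.0, 0.007] nrows>=1.7
```

View pics/w10.png

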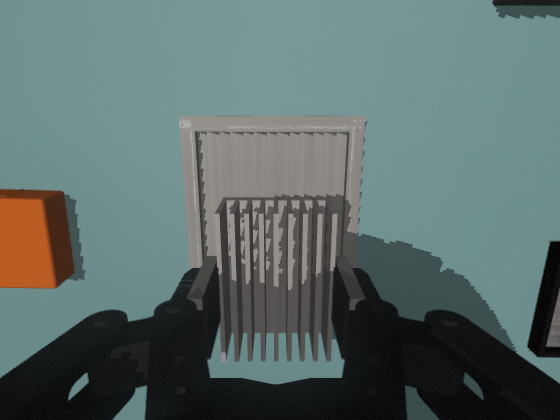

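The dish is centred below the heat sink at wrist (275,195). Lowering.

>>> jog_arm:
  moves:
    - [2,0.2,-0.1,0,0,0.007]
    - [4.5,0.2,-0.1,0,0,0.007]
    - [6.3,0.2,-0.1,0,0,0.007]
    - [7.3,0.2,-0.1,0,0,0.007]
    - [7.8,0.2,-0.1,0,0,0.007]
    - [8.0,0.2,-0.1,0,0,0.007]
    - [8.0,0.2,-0.1,0,0,0.007]
    - [8.0,0.2,-0.1,0,0,0.007]

```text
t: 14.9
tcp_pos: [0.4582, 0.2348, 0.0171]
tool_rot: [[0.002, 0.974, 0.228], [0.001, 0.228, -0.974], [-1.0, 0.002, -0.0]]
wrist_force: [0.6, -0.1, -1.0]
opening: 0.502
```

>>> jog_arm:
  moves:
    - [0.2,0,0,0,0,0]
    - [0.4,0,0,0,0,0]
    - [0.6,0,0,0,0,0]
    - [0.6,0,0,0,0,0]

```text
t: 15.3
tcp_pos: [0.4578, 0.2346, 0.0105]
tool_rot: [[0.001, 0.974, 0.228], [0.0, 0.228, -0.974], [-1.0, 0.001, 0.0]]
wrist_force: [0.1, 0.1, -0.1]
opening: 0.502
```

>>> jog_arm:
  moves:
    - [0.1,0,0,0,0,0]
    - [0.1,0,0,0,0,0]

```text
t: 15.5
tcp_pos: [0.4578, 0.2346, 0.0104]
tool_rot: [[0.002, 0.974, 0.228], [-0.0, 0.228, -0.974], [-1.0, 0.002, 0.0]]
wrist_force: [-3.3, -2.3, 16.2]
opening: 0.507
```

Contact (16 N). Easing off, releasing and lifting.

>>> jog_arm:
  moves:
    - [-0.08,0,0,0,0,0]
    - [-0.08,0,0,0,0,0]

```text
t: 15.7
tcp_pos: [0.4578, 0.2346, 0.0105]
tool_rot: [[0.001, 0.974, 0.228], [0.0, 0.228, -0.974], [-1.0, 0.001, -0.0]]
wrist_force: [-1.0, -1.6, 7.5]
opening: 0.507
```

>>> jog_arm:
  moves:
    - [0,0,0,0,0,0]
    - [0,0,0,0,0,0]
    - [0,0,0,0,0,0]
    - [0,0,0,0,0,0]
    - [0,0,0,0,0,0]
  grip: 0.25

```text
t: 16.2
tcp_pos: [0.4577, 0.2346, 0.0102]
tool_rot: [[0.001, 0.974, 0.228], [0.0, 0.228, -0.974], [-1.0, 0.001, -0.0]]
wrist_force: [-0.7, 0.3, 0.3]
opening: 0.627
```

>>> jog_arm:
  moves:
    - [-0.5,0,0,0,0,0]
    - [-1.5,0,0,0,0,0]
    - [-4,0,0,0,0,0]
    - [-8,0,0,0,0,0]
    - [-12,0,0,0,0,0]
    - [-14,0,0,0,0,0]
    - [-14,0,0,0,0,0]

```text
t: 16.9
tcp_pos: [0.4592, 0.2357, 0.1542]
tool_rot: [[0.007, 0.974, 0.228], [0.003, 0.228, -0.974], [-1.0, 0.007, -0.002]]
wrist_force: [0.1, -0.4, -0.6]
opening: 0.626
```

Run:
```python
from m import *
goal(.6664,.1237,.15,.2)
c=cap('wrist','w11.png')
```

```text
t16.90 now [0.4592 0.2357 0.1542] row [0.52, 17.62, 15.63, 0.03, -0.002, -0.007] nrows>=4.7
```

View pics/w11.png

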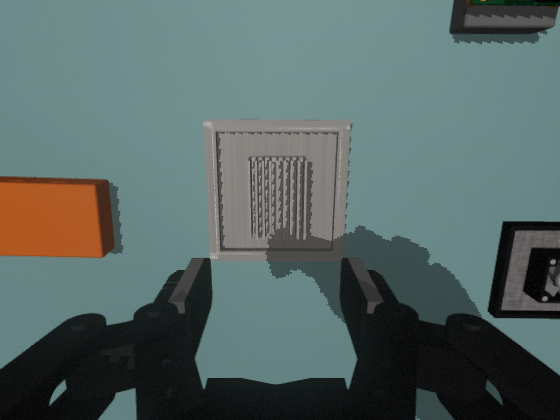

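The heat sink lies flat in the dish at (280,198). Back to the stack for the board.

>>> jog_arm:
  moves:
    - [0,3.5,3.1,0.03,0,0]
    - [0.2,7,6.2,0.03,-0.002,-0.007]
    - [0.3,10.5,9.3,0.03,-0.002,-0.007]
    - [0.4,14,12.4,0.03,-0.002,-0.007]
    - [0.5,17.6,15.6,0.03,-0.002,-0.007]
    - [0.5,17.6,15.6,0.03,-0.002,-0.007]
    - [0.5,17.6,15.6,0.03,-0.002,-0.007]
    - [0.5,17.6,15.6,0.03,-0.002,-0.007]
  grip: 1

```text
t: 17.75
tcp_pos: [0.6631, 0.1236, 0.1444]
tool_rot: [[-0.008, 0.98, 0.2], [-0.003, 0.2, -0.98], [-1.0, -0.008, 0.001]]
wrist_force: [0.2, 0.2, 0.8]
opening: 1.001
```

```bash
python3 -c "
from h import *
import pickle
state()
c=cap('wrist','w12.png');pickle.dump(c,open('w12.pkl','wb'))
cv2.imwrite('pics/z12.png',cv2.resize(c['img'][90:280,200:360,::-1],None,fx=3.1,fy=3.1,interpolation=2))
"
```

```text
t17.75 [0.6631 0.1236 0.1444] yaw 0.201 F [0.2 0.2 0.8] op 1.001 [-0.01  0.63 -0.41  1.5   0.27  1.07 -1.85]
```

View pics/z12.png

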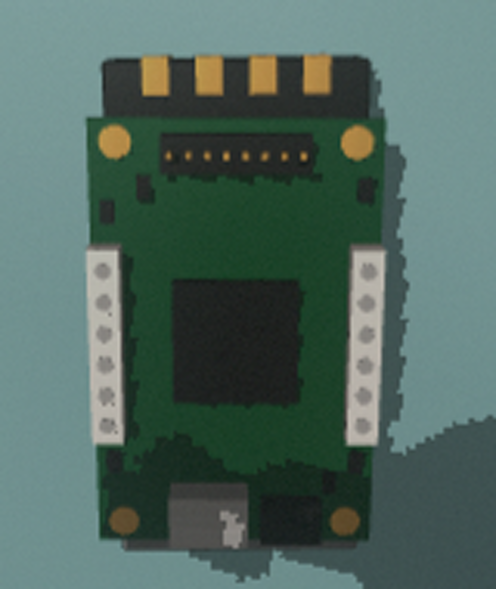

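Run:
```python
from m import *
c=pickle.load(open('w12.pkl','rb'))
f=lambda P,o=(200,90):[(o[0]+x/3.1,o[1]+y/3.1) for x,y in P]
q('spacers',c,f([(115,142),(358,142),(345,520),(124,521)]),.038)
q('blocks',c,f([(87,246),(386,246),(378,445),(93,445)]),.046)
q('bat end',c,f([(102,60),(372,60)]),.024)
goal(.6664,.1237,.05,.2)
```

```text
spacers [666.4 123.6] len [52.1 88.1 52.3] ang [ -78.4 -168.6  101.9]
blocks [666.9 123.6] len [63.7 45.2 64. ] ang [ -78.4 -168.5  101.6]
bat end [725.9 135.4] len [59.9] ang [-78.4]
t17.80 now [0.6631 0.124  0.1449] row [9.49, 0.39, 0.08, 0.002, 0.001, 0.008] nrows>=1.9
```

>>> jog_arm:
  moves:
    - [3,0.3,0.1,0.002,0.001,0.008]
    - [6,0.3,0.1,0.002,0.001,0.008]
    - [8.2,0.3,0.1,0.002,0.001,0.008]
    - [9.2,0.3,0.1,0.002,0.001,0.008]
    - [9.2,0.3,0.1,0.002,0.001,0.008]
    - [9.2,0.3,0.1,0.002,0.001,0.008]

```text
t: 18.4
tcp_pos: [0.6674, 0.1227, 0.0546]
tool_rot: [[0.003, 0.98, 0.197], [-0.0, 0.197, -0.98], [-1.0, 0.003, 0.001]]
wrist_force: [1.0, 0.1, 0.4]
opening: 1.002
```

Run:
```python
from m import *
goal(.6666,.1236,.026,.2)
c=cap('wrist','w13.png')
```

```text
t18.40 now [0.6674 0.1227 0.0546] row [2.86, -0.07, -0.1, -0.002, 0.001, -0.003] nrows>=0.6
```

View pics/w13.png

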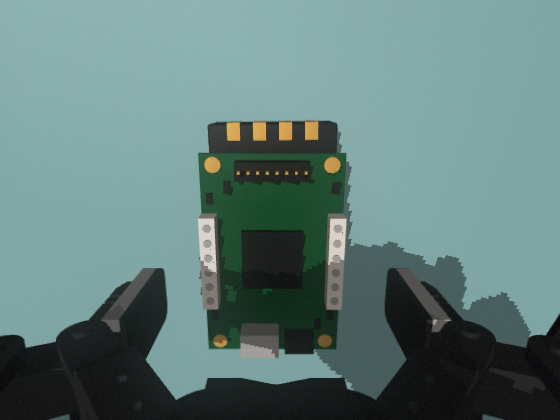

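The board at (273,252) is centred between the open fingers (165 and 387). Descending and gripping.

>>> jog_arm:
  moves:
    - [1,-0.1,-0.1,0,0.001,-0.003]
    - [2,-0.1,-0.1,0,0.001,-0.003]
    - [2.7,-0.1,-0.1,0,0.001,-0.003]
    - [2.7,-0.1,-0.1,0,0.001,-0.003]
    - [2.7,-0.1,-0.1,0,0.001,-0.003]

```text
t: 18.95
tcp_pos: [0.6658, 0.1227, 0.026]
tool_rot: [[-0.002, 0.981, 0.196], [-0.0, 0.196, -0.981], [-1.0, -0.002, -0.0]]
wrist_force: [-0.1, 0.8, 0.1]
opening: 1.0
```

>>> jog_arm:
  moves:
    - [0,0,0,0,0,0]
    - [0,0,0,0,0,0]
    - [0,0,0,0,0,0]
    - [0,0,0,0,0,0]
    - [0,0,0,0,0,0]
    - [0,0,0,0,0,0]
  grip: -1
  grip_force: 40

```text
t: 19.55
tcp_pos: [0.6664, 0.123, 0.0271]
tool_rot: [[0.0, 0.981, 0.196], [0.0, 0.196, -0.981], [-1.0, 0.0, -0.0]]
wrist_force: [-1.0, -0.7, 5.5]
opening: 0.736
```

>>> jog_arm:
  moves:
    - [-0.5,0,0,0,0,0]
    - [-1.2,0,0,0,0,0]
    - [-2,0,0,0,0,0]
    - [-2.5,0,0,0,0,0]
    - [-2.5,0,0,0,0,0]

```text
t: 20.05
tcp_pos: [0.6667, 0.123, 0.0526]
tool_rot: [[0.001, 0.981, 0.196], [0.0, 0.196, -0.981], [-1.0, 0.001, -0.0]]
wrist_force: [0.0, -0.3, -1.6]
opening: 0.732
```

Run:
```python
from m import *
goal(.465,-.209,.14,-.01)
c=cap('wrist','w14.png'); c=cap('side','s14.png')
cv2.imwrite('pics/z14.png',np.hstack([cv2.imread('pics/w14.png')[100:400,80:480],cv2.resize(cv2.imread('pics/s14.png')[160:280,130:290],(400,300))]))
```

```text
t20.05 now [0.6667 0.123  0.0526] row [-8.76, -26.29, 28.59, 0.208, -0.0, -0.001] nrows>=8.0
```

View pics/z14.png

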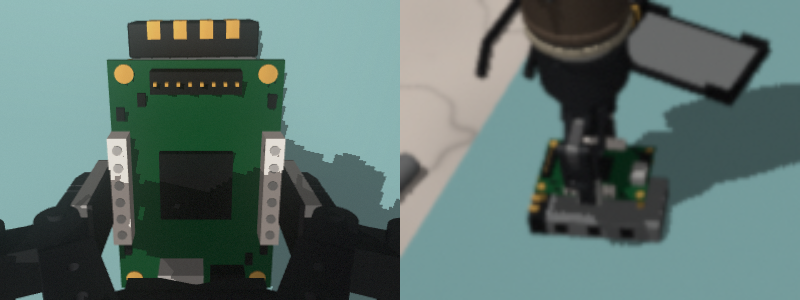

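The board is held and off the battery. Carrying it to the holder.

>>> jog_arm:
  moves:
    - [-2,0,0,0,0,0]
    - [-5,-2,2,0.02,0,0]
    - [-8,-5,5.4,0.05,0,0]
    - [-8.8,-8,8.7,0.08,0,0]
    - [-8.8,-11,12,0.11,0,0]
    - [-8.8,-14,15.2,0.14,0,0]
    - [-8.8,-17,18.5,0.17,0,0]
    - [-8.8,-20,21.7,0.2,0,0]
    - [-8.8,-23,25,0.208,0,0]
    - [-8.8,-25.3,27.5,0.208,0,0]
    - [-8.8,-26.3,28.6,0.208,0,0]
    - [-8.8,-26.3,28.6,0.208,0,0]
    - [-8.8,-26.3,28.6,0.208,0,0]

```text
t: 21.45
tcp_pos: [0.4646, -0.2088, 0.1396]
tool_rot: [[-0.001, 1.0, -0.01], [0.0, -0.01, -1.0], [-1.0, -0.001, -0.0]]
wrist_force: [-0.9, 0.9, -0.5]
opening: 0.732
```

Run:
```python
from m import *
goal(.465,-.209,.035,-.01)
c=cap('wrist','w15.png');pickle.dump(c,open('w15.pkl','wb'))
c=cap('scene','c15.png')
```

```text
t21.45 now [ 0.4646 -0.2088  0.1396] row [10.46, 0.04, 0.02, -0.0, -0.0, 0.001] nrows>=2.1
```

View pics/w15.png

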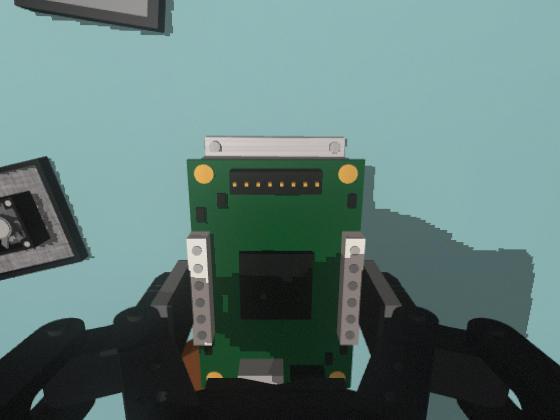

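Run:
```python
from m import *
c=pickle.load(open('w15.pkl','rb'))
q('sp',c,[(204,174),(347.5,174),(337.5,377.5),(214,378)],.1505)
q('holder far base edge',c,[(205,155),(345,153)],.006)
q('holder far base edge',c,[(205,137),(345,137)],.006)
```

```text
sp [ 465.2 -209.2] len [52.1 88.  52.7] ang [-90.5 179.7  89.8]
holder far base edge [ 497.  -208.9] len [104.8] ang [-89.7]
holder far base edge [ 509.5 -209.1] len [103.4] ang [-90.5]
```

The held board is at (465.2,-209.2) and the holder at (464.5,-209.1), so they are aligned. Lowering.

>>> jog_arm:
  moves:
    - [2,0,0,0,0,0]
    - [5,0,0,0,0,0]
    - [7.5,0,0,0,0,0]
    - [9,0,0,0,0,0]
    - [9.9,0,0,0,0,0]
    - [10.2,0,0,0,0,0]
    - [10.2,0,0,0,0,0]
    - [10.2,0,0,0,0,0]

```text
t: 22.35
tcp_pos: [0.465, -0.2092, 0.0384]
tool_rot: [[0.0, 1.0, -0.01], [-0.001, -0.01, -1.0], [-1.0, 0.0, 0.001]]
wrist_force: [-0.1, 0.3, -1.2]
opening: 0.738
```

>>> jog_arm:
  moves:
    - [0.4,0,0,0,0,0]
    - [0.8,0,0,0,0,0]
    - [1.1,0,0,0,0,0]
    - [1.2,0,0,0,0,0]
    - [1.2,0,0,0,0,0]

```text
t: 22.85
tcp_pos: [0.4641, -0.2093, 0.0255]
tool_rot: [[-0.001, 1.0, -0.01], [-0.0, -0.01, -1.0], [-1.0, -0.001, 0.0]]
wrist_force: [0.3, -0.1, -0.2]
opening: 0.735
```

>>> jog_arm:
  moves:
    - [0.1,0,0,0,0,0]
    - [0.15,0,0,0,0,0]
    - [0.15,0,0,0,0,0]

```text
t: 23.15
tcp_pos: [0.4644, -0.2093, 0.025]
tool_rot: [[-0.001, 1.0, -0.01], [-0.001, -0.01, -1.0], [-1.0, -0.001, 0.001]]
wrist_force: [-3.1, 1.6, 10.8]
opening: 0.736
```

Contact at 11 N. Releasing.

>>> jog_arm:
  moves:
    - [-0.06,0,0,0,0,0]
    - [-0.06,0,0,0,0,0]

```text
t: 23.35
tcp_pos: [0.4644, -0.2094, 0.025]
tool_rot: [[-0.001, 1.0, -0.01], [-0.0, -0.01, -1.0], [-1.0, -0.001, 0.0]]
wrist_force: [-1.5, 0.7, 5.0]
opening: 0.735
```

>>> jog_arm:
  moves:
    - [0,0,0,0,0,0]
    - [0,0,0,0,0,0]
    - [0,0,0,0,0,0]
    - [0,0,0,0,0,0]
    - [0,0,0,0,0,0]
  grip: 0.8

```text
t: 23.85
tcp_pos: [0.4643, -0.2093, 0.0247]
tool_rot: [[-0.001, 1.0, -0.01], [-0.0, -0.01, -1.0], [-1.0, -0.001, 0.0]]
wrist_force: [-0.6, 0.2, -0.5]
opening: 0.899
```

>>> jog_arm:
  moves:
    - [-0.5,0,0,0,0,0]
    - [-1.5,0,0,0,0,0]
    - [-4,0,0,0,0,0]
    - [-8,0,0,0,0,0]
    - [-12,0,0,0,0,0]
    - [-15,0,0,0,0,0]
    - [-15,0,0,0,0,0]

```text
t: 24.55
tcp_pos: [0.467, -0.2099, 0.1799]
tool_rot: [[0.007, 1.0, -0.01], [-0.003, -0.01, -1.0], [-1.0, 0.007, 0.003]]
wrist_force: [0.3, 0.1, 0.6]
opening: 0.898
```

Run:
```python
from m import *
goal(.60,-.10,.26,.1)
c=cap('wrist','w16.png');pickle.dump(c,open('w16.pkl','wb'))
```

```text
t24.55 now [ 0.467  -0.2099  0.1799] row [-7.96, 13.24, -11.1, -0.11, 0.004, -0.006] nrows>=3.8
```

View pics/w16.png

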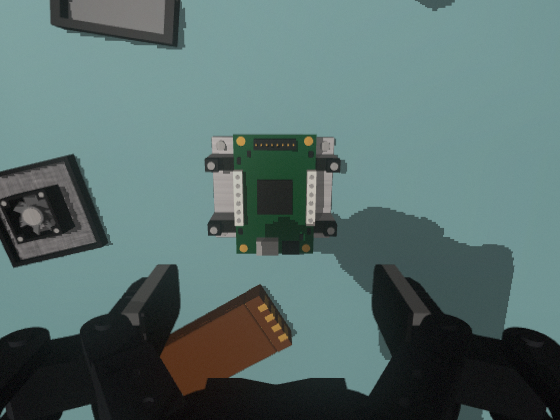

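The board sits on both rails at (275,193), midway between the stops. Next: a view of the charger.

>>> jog_arm:
  moves:
    - [-3,2,-1.6,-0.03,0.004,-0.006]
    - [-6,6,-5,-0.08,0.004,-0.006]
    - [-8,9,-7.5,-0.11,0.004,-0.006]
    - [-8,11,-10,-0.11,0.004,-0.006]
    - [-8,11,-11,-0.11,0.004,-0.006]
    - [-8,11,-11,-0.11,0.004,-0.006]
    - [-8,11,-11,-0.11,0.004,-0.006]
  grip: 1

```text
t: 25.3
tcp_pos: [0.5744, -0.1015, 0.2537]
tool_rot: [[-0.009, 0.995, 0.099], [0.003, 0.099, -0.995], [-1.0, -0.009, -0.004]]
wrist_force: [-0.4, -0.1, -0.5]
opening: 1.002
```

Run:
```python
from m import *
c=pickle.load(open('w16.pkl','rb'))
q('board',c,[(241,142),(310.5,142),(306,248),(244,248)],.036)
q('stops',c,[(211,166),(334,166.5),(331,231),(213,231)],.042)
state()
c=cap('wrist','w17.png');pickle.dump(c,open('w17.pkl','wb'))
```

```text
board [ 464.5 -210.6] len [53.6 87.5 51.8] ang [-90.5 178.5  89.4]
stops [ 464.1 -208.1] len [94.4 52.4 95.2] ang [-90.8 179.3  89.4]
t25.30 [ 0.5744 -0.1015  0.2537] yaw 0.099 F [-0.4 -0.1 -0.5] op 1.002 [ 0.4   0.4  -0.44  1.61  0.17  1.19 -1.55]
```

View pics/w17.png

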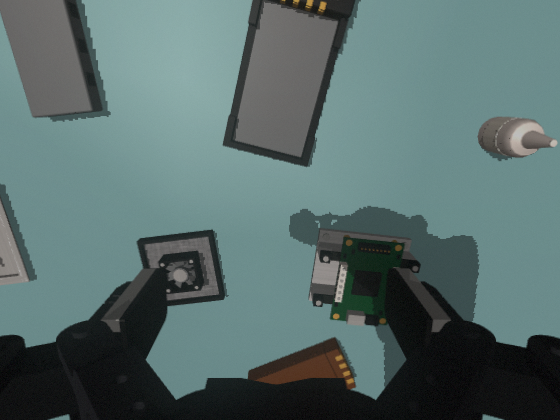

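The charger's near end is at (267,150); its housing is cut off at the top edge. Moving forward a bit.

>>> jog_arm:
  moves:
    - [0,4,-0.5,0,0,0]
    - [0,8,-0.5,0,0,0]
    - [0,9,-0.5,0,0,0]
    - [0,9,-0.5,0,0,0]
    - [0,9,-0.5,0,0,0]

```text
t: 25.85
tcp_pos: [0.6635, -0.0878, 0.2536]
tool_rot: [[-0.009, 0.995, 0.098], [0.003, 0.098, -0.995], [-1.0, -0.008, -0.004]]
wrist_force: [-0.1, -0.3, -0.2]
opening: 1.003
```

Run:
```python
from m import *
state()
c=cap('wrist','w18.png');pickle.dump(c,open('w18.pkl','wb'))
cv2.imwrite('pics/z18.png',cv2.resize(c['img'][20:250,170:390,::-1],None,fx=2.6,fy=2.6,interpolation=2))
```

```text
t25.85 [ 0.6635 -0.0878  0.2536] yaw 0.098 F [-0.1 -0.3 -0.2] op 1.003 [ 0.31  0.54 -0.41  1.38  0.21  1.27 -1.59]
```

View pics/z18.png

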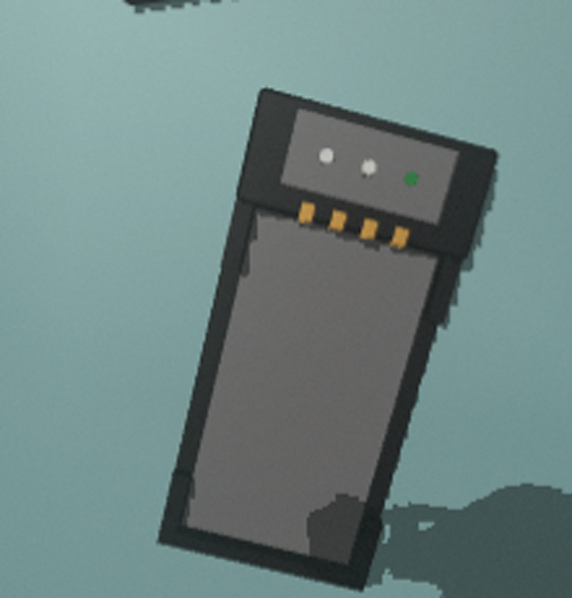

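Run:
```python
from m import *
c=pickle.load(open('w18.pkl','rb'))
f=lambda P,o=(170,20):[(o[0]+x/2.6,o[1]+y/2.6) for x,y in P]
q('far edge',c,f([(262,89),(498,152)]),.026)
q('housing near',c,f([(237,200),(470,260)]),.026)
q('near edge',c,f([(159,543),(363,591)]),.016)
q('floor near',c,f([(184,526),(350,566)]),.006)
q('floor far',c,f([(255,210),(438,258)]),.006)
F=onz(c,f([(262,89),(498,152)]),.026).mean(0);N=onz(c,f([(159,543),(363,591)]),.016).mean(0)
d=(F-N)[:2];print(np.linalg.norm(d),np.degrees(np.arctan2(d[1],d[0])),(F+N)/2)
print('cam',ray(c,[[1,1]])[0])
```

```text
far edge [ 766.5 -115.5] len [88.2] ang [-98.3]
housing near [ 728.  -110.7] len [89.8] ang [-98.2]
near edge [587.2 -89.4] len [89.1] ang [-98.3]
floor near [593.3 -91.2] len [74.] ang [-98.6]
floor far [ 726.  -109.6] len [74.5] ang [-98.4]
0.18117478411066334 -8.27368388305187 [ 0.67687949 -0.1024823   0.021     ]
cam [ 0.73397212 -0.08168935  0.39582626]
```

Charger origin is (676.9,-102.5) at yaw -0.144, so the pocket middle is (660,-100.2). Now to the battery.

Run:
```python
from m import *
goal(.650,.122,.16,.2)
```

```text
t25.90 now [ 0.6634 -0.0877  0.254 ] row [9.47, 0.8, -20.97, -0.102, -0.004, 0.008] nrows>=4.6
```

>>> jog_arm:
  moves:
    - [0,0.2,-4.5,-0.03,-0.004,0.008]
    - [2,0.4,-9,-0.06,-0.004,0.008]
    - [4,0.6,-13.5,-0.1,-0.004,0.008]
    - [6.5,0.8,-18,-0.1,-0.004,0.008]
    - [8.5,0.8,-21,-0.1,-0.004,0.008]
    - [9.5,0.8,-21,-0.1,-0.004,0.008]
    - [9.5,0.8,-21,-0.1,-0.004,0.008]
    - [9.5,0.8,-21,-0.1,-0.004,0.008]

```text
t: 26.7
tcp_pos: [0.6513, 0.1214, 0.1606]
tool_rot: [[0.002, 0.981, 0.196], [-0.001, 0.196, -0.981], [-1.0, 0.002, 0.001]]
wrist_force: [-0.5, -0.6, 1.3]
opening: 1.001
```

Run:
```python
from m import *
state()
c=cap('wrist','w19.png');pickle.dump(c,open('w19.pkl','wb'))
```

```text
t26.70 [0.6513 0.1214 0.1606] yaw 0.197 F [-0.5 -0.6  1.3] op 1.001 [ 0.02  0.6  -0.45  1.53  0.28  1.08 -1.87]
```

View pics/w19.png

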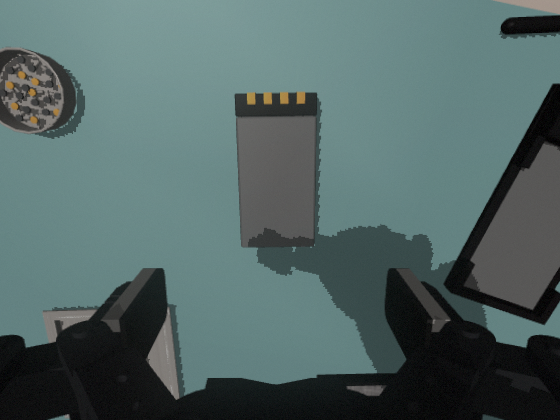

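The grey battery is alone at (278,170), contacts at the far end (276,99).

Run:
```python
from m import *
c=pickle.load(open('w19.pkl','rb'))
q('bat',c,[(235,93.5),(317,93.5),(314,246),(242,246)],.024)
goal(.665,.123,.03,.2)
```

```text
bat [668.  123.1] len [ 59.3 118.2  58.6] ang [ -78.6 -168.   101.4]
t26.75 now [0.6517 0.1214 0.161 ] row [13.11, 1.3, 0.09, -0.003, 0.001, -0.003] nrows>=2.6
```

>>> jog_arm:
  moves:
    - [3,0.8,0,0,0.001,-0.003]
    - [7,1.5,0,0,0.001,-0.003]
    - [10,1.5,0,0,0.001,-0.003]
    - [12,1.5,0,0,0.001,-0.003]
    - [13,1.5,0,0,0.001,-0.003]
    - [13,1.5,0,0,0.001,-0.003]
    - [13,1.5,0,0,0.001,-0.003]

```text
t: 27.45
tcp_pos: [0.667, 0.1263, 0.0314]
tool_rot: [[0.0, 0.98, 0.197], [0.001, 0.197, -0.98], [-1.0, 0.0, -0.001]]
wrist_force: [0.3, -0.0, 1.0]
opening: 0.999
```

Run:
```python
from m import *
goal(.667,.123,.005,.202)
c=cap('wrist','w20.png')
```

```text
t27.45 now [0.667  0.1263 0.0314] row [2.64, -0.06, 0.33, -0.003, -0.001, -0.0] nrows>=0.5
```

View pics/w20.png

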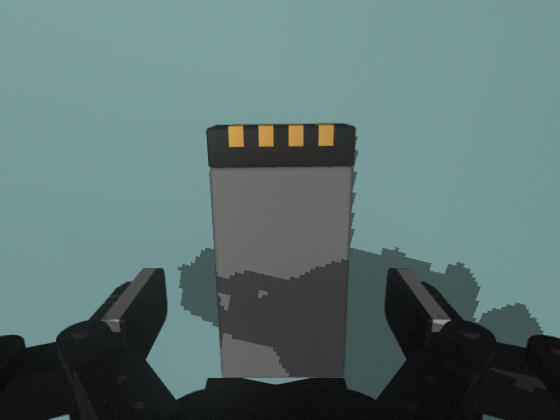

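The battery (281,250) is between the open fingers, about 3 mm right of centre. I'll correct that, descend and grip.

>>> jog_arm:
  moves:
    - [0,0,0.3,0,-0.001,0]
    - [1,0,0.3,0,-0.001,0]
    - [2,0,0.3,0,-0.001,0]
    - [2.5,0,0.3,0,-0.001,0]
    - [2.5,0,0.3,0,-0.001,0]

```text
t: 28.0
tcp_pos: [0.6655, 0.1235, 0.0034]
tool_rot: [[-0.004, 0.98, 0.199], [-0.0, 0.199, -0.98], [-1.0, -0.004, -0.0]]
wrist_force: [0.2, -0.6, 0.4]
opening: 1.006
```

>>> jog_arm:
  moves:
    - [0,0,0,0,0,0]
    - [0,0,0,0,0,0]
    - [0,0,0,0,0,0]
    - [0,0,0,0,0,0]
    - [0,0,0,0,0,0]
    - [0,0,0,0,0,0]
  grip: -1
  grip_force: 70

```text
t: 28.6
tcp_pos: [0.6669, 0.1241, 0.0056]
tool_rot: [[-0.001, 0.98, 0.198], [0.001, 0.198, -0.98], [-1.0, -0.0, -0.001]]
wrist_force: [-1.4, 0.6, 5.9]
opening: 0.683
```

>>> jog_arm:
  moves:
    - [-0.4,0,0,0,0,0]
    - [-1,0,0,0,0,0]
    - [-1.5,0,0,0,0,0]
    - [-1.5,0,0,0,0,0]

```text
t: 29.0
tcp_pos: [0.6669, 0.1239, 0.0207]
tool_rot: [[-0.001, 0.98, 0.198], [0.0, 0.198, -0.98], [-1.0, -0.0, -0.001]]
wrist_force: [-0.3, -0.2, -3.6]
opening: 0.678
```

Run:
```python
from m import *
goal(.66,-.1002,.11,-.144)
c=cap('wrist','w21.png'); c=cap('side','s21.png')
cv2.imwrite('pics/z21.png',np.hstack([cv2.imread('pics/w21.png')[100:400,80:480],cv2.resize(cv2.imread('pics/s21.png')[160:280,130:290],(400,300))]))
```

```text
t29.00 now [0.6669 0.1239 0.0207] row [-8.93, -5.13, 21.82, 0.344, -0.0, 0.001] nrows>=4.8
```

View pics/z21.png

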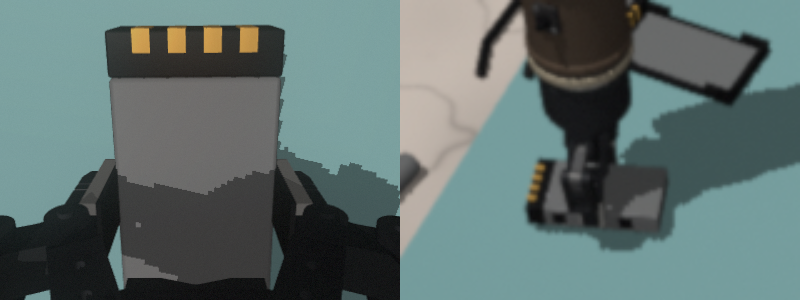

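>>> jog_arm:
  moves:
    - [-2,0,0,0,0,0]
    - [-5,0,1,0.02,0,0]
    - [-8,-0.7,3.5,0.06,0,0]
    - [-8.9,-1.5,6.5,0.11,0,0]
    - [-8.9,-2.3,9.5,0.16,0,0]
    - [-8.9,-3,12.5,0.21,0,0]
    - [-8.9,-3.7,15.5,0.26,0,0]
    - [-8.9,-4.4,18.5,0.31,0,0]
    - [-8.9,-5,21,0.344,0,0]
    - [-8.9,-5.1,21.8,0.344,0,0]
    - [-8.9,-5.1,21.8,0.344,0,0]
    - [-8.9,-5.1,21.8,0.344,0,0]

```text
t: 30.3
tcp_pos: [0.6599, -0.0983, 0.1087]
tool_rot: [[-0.002, 0.99, -0.142], [0.001, -0.142, -0.99], [-1.0, -0.002, -0.001]]
wrist_force: [-0.6, 0.4, -2.3]
opening: 0.682
```

Run:
```python
from m import *
state()
goal(.66,-.1002,.02,-.144)
c=cap('wrist','w22.png');pickle.dump(c,open('w22.pkl','wb'))
```

```text
t30.30 [ 0.6599 -0.0983  0.1087] yaw -0.143 F [-0.6  0.4 -2.3] op 0.682 [ 0.29  0.64 -0.35  1.57  0.25  0.98 -1.85]
t30.30 now [ 0.6599 -0.0983  0.1087] row [8.87, 0.05, 0.2, 0.001, -0.001, 0.002] nrows>=1.8
```

View pics/w22.png

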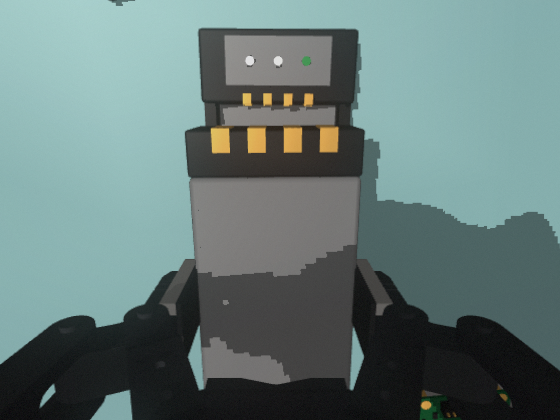

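Run:
```python
from m import *
c=pickle.load(open('w22.pkl','rb'))
q('bat far',c,[(187,130),(363,127)],.127)
B=onz(c,[(187,130),(363,127)],.127).mean(0); d=np.array([np.cos(-.144),np.sin(-.144)])
print('bat centre',(B[:2]-.06*d).round(4))
q('hous far',c,[(200,29),(358,30)],.026)
q('hous near',c,[(203,104),(354,104)],.026)
H=onz(c,[(200,29),(358,30)],.026).mean(0);print('pocket mid',(H[:2]-.108*d).round(4))
```

```text
bat far [ 720.6 -107.2] len [58.1] ang [-97.1]
bat centre [ 0.6612 -0.0985]
hous far [ 766.5 -115.7] len [87.7] ang [-98.4]
hous near [ 727.4 -110. ] len [88.7] ang [-98.1]
pocket mid [ 0.6596 -0.1002]
```

Battery centre is (661.2,-98.5) against the pocket middle (659.6,-100.2). I'll correct by that offset while lowering.

>>> jog_arm:
  moves:
    - [0,-0.1,0.2,0,0,0]
    - [2,-0.1,0.2,0,0,0]
    - [4.5,-0.1,0.2,0,0,0]
    - [6.5,-0.1,0.2,0,0,0]
    - [7.5,-0.1,0.2,0,0,0]
    - [8,-0.1,0.2,0,0,0]
    - [8,-0.1,0.2,0,0,0]
    - [8,-0.1,0.2,0,0,0]

```text
t: 31.15
tcp_pos: [0.6592, -0.1016, 0.0298]
tool_rot: [[-0.0, 0.99, -0.144], [0.0, -0.144, -0.99], [-1.0, -0.0, -0.0]]
wrist_force: [-0.2, -0.2, -2.2]
opening: 0.684
```

Run:
```python
from m import *
goal(.6585,-.1,.0116,-.144)
c=cap('wrist','w23.png')
```

```text
t31.15 now [ 0.6592 -0.1016  0.0298] row [1.82, -0.1, -0.15, -0.0, -0.0, 0.0] nrows>=0.4
```

View pics/w23.png

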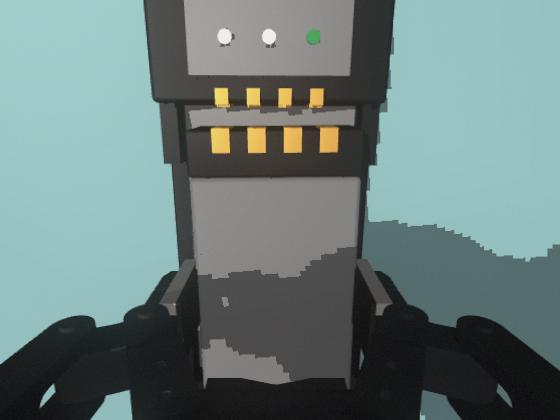

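Aligned within about 2 mm: pocket walls at columns 163 and 378, battery centre at column 275. Trimming and lowering on.

>>> jog_arm:
  moves:
    - [0.5,0,-0.15,0,0,0]
    - [1.0,0,-0.15,0,0,0]
    - [1.4,0,-0.15,0,0,0]
    - [1.6,0,-0.15,0,0,0]
    - [1.6,0,-0.15,0,0,0]

```text
t: 31.7
tcp_pos: [0.6583, -0.1004, 0.0123]
tool_rot: [[-0.002, 0.99, -0.144], [0.0, -0.144, -0.99], [-1.0, -0.003, 0.0]]
wrist_force: [0.6, 0.2, -2.4]
opening: 0.682
```

>>> jog_arm:
  moves:
    - [0.1,0,0,0,0,0]
    - [0.15,0,0,0,0,0]
    - [0.15,0,0,0,0,0]

```text
t: 32.0
tcp_pos: [0.6588, -0.1004, 0.0116]
tool_rot: [[-0.001, 0.99, -0.144], [0.0, -0.144, -0.99], [-1.0, -0.001, 0.0]]
wrist_force: [0.0, 0.1, -0.6]
opening: 0.681
```

>>> jog_arm:
  moves:
    - [0.08,0,0,0,0,0]
    - [0.08,0,0,0,0,0]

```text
t: 32.2
tcp_pos: [0.6588, -0.1004, 0.0115]
tool_rot: [[-0.001, 0.99, -0.144], [-0.0, -0.144, -0.99], [-1.0, -0.001, 0.0]]
wrist_force: [-3.6, -1.2, 7.1]
opening: 0.683
```

>>> jog_arm:
  moves:
    - [0,0,0,0,0,0]
    - [0,0,0,0,0,0]
    - [0,0,0,0,0,0]
    - [0,0,0,0,0,0]
    - [0,0,0,0,0,0]
  grip: 0.65

```text
t: 32.7
tcp_pos: [0.6587, -0.1003, 0.0105]
tool_rot: [[-0.002, 0.99, -0.144], [0.0, -0.144, -0.99], [-1.0, -0.002, 0.0]]
wrist_force: [-0.1, 0.8, -0.5]
opening: 0.824
```

>>> jog_arm:
  moves:
    - [-0.5,0,0,0,0,0]
    - [-1.5,0,0,0,0,0]
    - [-4,0,0,0,0,0]
    - [-8,0,0,0,0,0]
    - [-12,0,0,0,0,0]
    - [-16,0,0,0,0,0]
    - [-18,-3,0,0,0,0]
    - [-18,-6,0,0,0,0]
    - [-18,-8,0,0,0,0]
    - [-18,-8,0,0,0,0]
    - [-18,-8,0,0,0,0]

```text
t: 33.8
tcp_pos: [0.5801, -0.089, 0.1918]
tool_rot: [[0.0, 0.99, -0.144], [-0.0, -0.144, -0.99], [-1.0, 0.0, 0.0]]
wrist_force: [0.4, 0.3, 0.1]
opening: 0.825
```

Run:
```python
from m import *
state()
c=cap('wrist','w24.png');pickle.dump(c,open('w24.pkl','wb'))
for n in ['scene','side']: cap(n,n+'9.png')
```

```text
t33.80 [ 0.5801 -0.089   0.1918] yaw -0.144 F [0.4 0.3 0.1] op 0.825 [ 0.34  0.44 -0.39  1.69  0.19  1.04 -1.83]
```

View pics/w24.png

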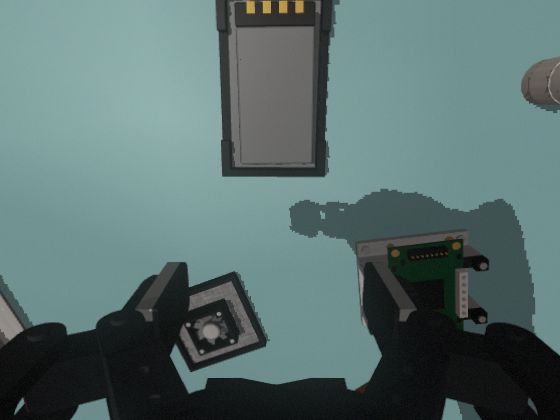

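View pics/side9.png

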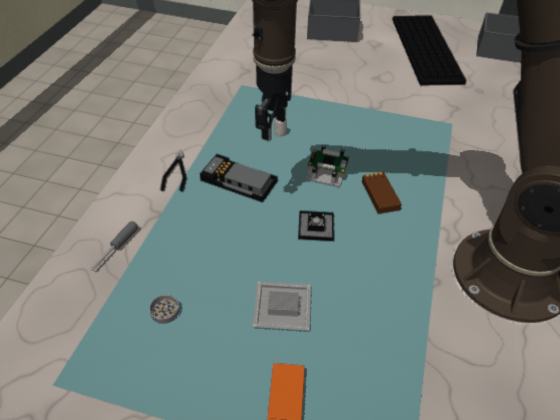

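View pics/scene9.png

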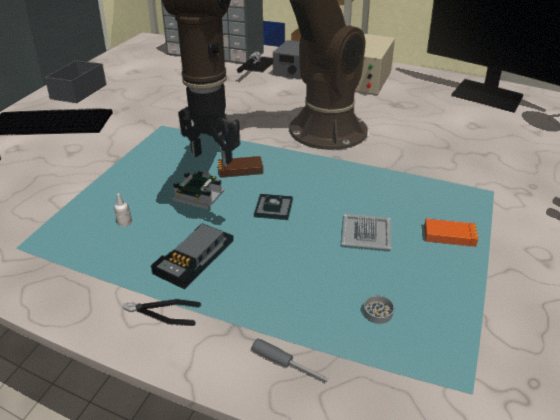

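Run:
```python
from m import *
c=pickle.load(open('w24.pkl','rb'))
d=np.array([np.cos(-.144),np.sin(-.144)])
P=onz(c,[(234,163),(315,164)],.030); print('bat centre by near edge',(P.mean(0)[:2]+.06*d).round(4),np.linalg.norm(P[1]-P[0]))
N=onz(c,[(222,176),(326,176)],.016); print('pocket by near stop',(N.mean(0)[:2]+.074*d).round(4))
state(); print(hand_in())
```

```text
bat centre by near edge [ 0.6602 -0.1003] 0.06736434785497093
pocket by near stop [ 0.661  -0.0999]
t33.95 [ 0.5807 -0.089   0.1909] yaw -0.144 F [ 0.1  0.5 -0.3] op 0.829 [ 0.34  0.44 -0.39  1.69  0.19  1.04 -1.83]
the job is handed in; nothing more can be done
None
```

I took the controller apart from the top down and handed the job in at about 34 s of the 104 s allowed. Each part was lowered until the wrist felt contact, then released:
- **Fan:** in the parts tray.
- **Heat sink:** in the steel dish.
- **Circuit board:** on the rails of the board holder.
- **Battery pack:** in the charger's pocket, contacts to contacts.

**Last checks:**
- **Fan and heat sink:** the pictures show both lying flat and about central.
- **Board:** it lies on both rails, and its centre measured about 2.5 mm from the middle of the stops. A check while it was still held, just before lowering, gave under 1 mm.
- **Battery:** it measured within about 1 mm of the pocket's middle. In that same check the width of the battery's near edge came out at 67 mm instead of 60 mm. I had probably picked the corner pixels loosely, so trust this one only to a few millimetres.
- **Screw tin and dropper bottle:** they show no visible movement in the final scene and side views. I did not measure their positions again.
- **Gripper:** it ended about 0.19 m above the bench, touching nothing.

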